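# Seat the welder's control board in its test rack with the two levers

### The arm

A 7-joint arm with a two-finger parallel gripper is mounted at the origin on a cart in front of the work surface, level with it; the furniture and walls round the work are solid. World frame = base frame: x ahead of the robot, y to its left, z up, the work surface at z = 0. Lengths are in mm, angles in degrees, forces in N, time in s.
With the tool pointing down it reaches from about 425 to 950 mm from the base axis. Payload 16.7 kg.
Tool frame: the origin (TCP) lies between the finger pads; the fingertips stand 11 mm ahead of it and the grasp point (between the pads) lies 8 mm behind it; z points along the fingers, x is the direction in which the jaws open and shut, and the axes are right-handed (so a half turn about z gives the same grasp; the last joint's range is limited). The gripper opens to 94 mm and grips with 3 to 60 N. Pads are 16 mm wide; open, the fingers measure 119 mm over their backs; the gripper's body (75 mm by 177 mm) begins 78 mm behind the grasp point.
Start: joints at [60.877, 24.414, 4.234, 92.017, -1.954, 63.644, -3.845], TCP at [236.994, -631.988, 216.467] pointing down, gripper open.
Joint ranges: [-163.25, 163.25], [-28.42, 122.38], [-70.27, 78.77], [12.13, 141.07], [-58.53, 238.53], [9.26, 117.41], [-156.51, 156.51]. Speed limits (degrees/s): [108.29, 108.29, 136.94, 136.94, 172.46, 172.46, 172.46].

### API

Orientations are given as [roll, pitch, yaw] about the fixed x, y, z axes, in that order (R = Rz(yaw) Ry(pitch) Rx(roll)).
In Python, from rig import manip gives the robot as it stands. The module is installed in compiled form; this text tells all that it offers.
- The arm moves only by the tool move_arm, never from a script. Its argument "targets" is a list that holds one entry, the list of rows, each a list of 4 numbers: the shift along the tool's x, y, z in mm, then the turn about the tool's z in degrees. In form: [[[tx, ty, tz, yaw], ...]]. A call has exactly 5 rows; each row shifts and turns the commanded pose from where the row before left it, along the tool's axes as they then stand; what a row does not reach is not made up. A row lasts 1/12 s, in which the tool goes at most 41.7 mm and 7.16 degrees, less where a joint would pass 70% of its speed; a pose out of reach is approached as far as the arm can. A call is refused whole if a number of a shift passes 41.7 or a number of a turn 7.16, either way. A call with a gripper value outside its range is refused whole. "fingers" is the closure, from 0 (fully open) to 1 (shut), set as the call begins (left out, the last holds). The fingers move at their own pace and stop on an object; "squeeze" is the grip in N (left out, the last holds). Time passes only in rows, so rows that do not move let the fingers close, or fill a call up. It gives the time, the measured TCP pose, the force and the opening at its end, in the units of the state.
- manip.state(): the state, without advancing time (a new reading comes with each control period).
- manip.read_camera(name): name is "side" or "top"; returns the picture (480x640x3 uint8, red, green, blue); there is no depth.
- manip.calibration(name): a dict with "K" (3x3 intrinsics, pixels), "rvec" (rotation vector, rad) and "tvec" (3), from world to camera coordinates, as OpenCV has them. Camera axes: x right, y down, z forward; pixel columns grow to the right and rows downward; lengths in mm; the calibration is good to about 2 mm. A picture is of the moment at which its call begins. calibration takes no time and is no camera call.
- manip.job_done(): hands the job in, once; it reports no verdict.
The state is a dict: "clock": time; "joint_positions": joint angles; "qd": joint speeds; "joint_torque": joint torques, N m; "tool_pos": TCP position; "tcp_rot": TCP orientation; "ft_force": force on the tool from outside, world axes, zero at the start; "ft_torque": the same for the moment, N m; "finger_gap": finger opening in mm.
Only numpy, scipy, OpenCV 4.12 (cv2) and the standard library are available. Lean on these libraries where they do the work, as an engineer would, in place of code of your own. Each camera call takes 0.05 s, during which the arm holds its last target.

### The job

Take the green control board out of the wooden-cheeked stand, slide it down the guides of the test rack until it rests on the two contact strips, and let go. Then seat it by swinging the two orange levers inward by turns, so that the board goes down fairly level (never one end nearly home while the other has hardly moved), until both ends are fully home; do not push the board home by hand and do not force the levers beyond the stop you feel. Leave the tape measure and the mug behind it where they are.

Things in the scene. Friction and masses are not known exactly. Their poses are not given: they have to be found in the camera images.
- board: green circuit board standing on edge, 4 mm thick (x), 160 long (y), 70 high, with an aluminium grip rail on the middle of its top edge: 12 mm thick (x), 70 long (y), 25 high, top 95 mm above the origin. Origin: centre of the lower edge; z up. About 0.35 kg. It starts upright in the stand and fits the rack either way round. The levers press on its bare top edge near both ends.
- stand: low fixed stand, black base 60 x 190 x 8 mm, light wooden cheeks up to z = 42 mm at both ends that hold the board loosely upright in a 6 mm slot along y. Origin: centre of the underside.
- rack: fixed test rack, grey base 70 (x) x 226 (y) x 8 mm, a black upright guide at each end. Origin: centre of the underside. The board goes straight down in the plane x = 0, centred at y = 0. Guide slots: 7 mm wide (x), z = 8 to 66 mm, flared mouth 13 mm wide at z = 81; end stops at y = +-83.5 mm. Set in loosely, the board's lower edge rests at z = 21 to 29 mm; home is 10 mm lower.
- contact_l (a joint): stiff contact strip under the board's +y end (rack frame), 42 mm long (y): how far it is pushed down, 0 = up, 0.010 m = fully home on a hard stop. It moves only under about 22 N and stays where it is left. The height of both strips in the rack differs from job to job by up to 4 mm either way.
- contact_r (a joint): the same strip under the board's -y end (rack frame): 0 = up, 0.010 m = fully home.
- lever_l (a joint): orange lever, hinged about the rack's x axis at y = +96, z = 92 mm (rack frame). At a rad its handle (80 mm, hinge to tip) leans a - 0.27 outward from upright. Starts open at 1.2 to 1.4, falls as it swings inward. Its nose meets the board at 0.1 to 0.6; home, felt as a sharp rise of force, lies between -0.4 and 0.1. Tip force: 1 N free, 6 to 14 under load, over 22 is forcing. Stays where left.
- lever_r (a joint): the same lever at the rack's -y end, mirror image (hinge at y = -96, z = 92 mm): starts open at 1.2 to 1.4 rad and falls as its handle swings inward.
- lever_l_tip (a point): centre of the rounded tip of the +y lever's handle, a crossbar 18 mm long (rack x) and 14 mm in diameter; the handle below it is 12 mm (rack x) by 7 mm.
- lever_r_tip (a point): the same point on the -y lever.
- tape_measure: yellow tape measure, 38 x 99 x 65 mm, behind the rack; a bystander.
- mug: white dotted mug, 82 x 117 x 91 mm, at the back right; a bystander.

How it is judged (in metres and radians):
On the way, in this order (a step that is already met when the one before it is completed fails the run):
1. the board stands upright in both guides on the contact strips, let go, neither strip pushed down more than 3 mm (x of board in the frame of rack between -0.004 and 0.004 m and y of board in the frame of rack between -0.006 and 0.006 m and angle between the y axis of board and the y axis of rack, either way round below 0.1 rad and angle between board's own z axis and vertical below 0.1 rad and contact force between the fingers and board below 0.2 N and z of board in the frame of rack between 0.016 and 0.0315 m and value of joint each of contact_l, contact_r below 0.003 m), for 0.2 s.
2. both ends of the board are pressed home by the levers (value of joint each of contact_l, contact_r above 0.0085 m and value of joint each of lever_l, lever_r below 0.3 rad and x of board in the frame of rack between -0.004 and 0.004 m and y of board in the frame of rack between -0.006 and 0.006 m and angle between the y axis of board and the y axis of rack, either way round below 0.1 rad and angle between board's own z axis and vertical below 0.1 rad), for 0.2 s.
At the end, for the whole second after the job is handed in: Both contact strips are pushed down at least 8.5 of their 10 mm, the board stands upright in the guides on them (lower edge 6 to 22.5 mm above the rack's underside, within 4 mm across and 6 mm along the rack), both levers are swung in (below 0.3 rad), and the board is at rest (all of step 2 and z of board in the frame of rack between 0.006 and 0.0225 m and linear speed of board below 0.01 m/s); the robot touches nothing.
It fails at once if one end of the board was pressed almost home (over 8 mm) while the other had hardly moved (under 1.5 mm) ((value of joint contact_l above 0.008 m and value of joint contact_r below 0.0015 m) or (value of joint contact_r above 0.008 m and value of joint contact_l below 0.0015 m)).
It fails at once if the board was pushed home by the fingers on the board instead of by the levers (contact force between the fingers and board above 2 N and value of joint any of contact_l, contact_r above 0.004 m).
It fails at once if a lever was forced: its nose pressed on the board with more than 75 N (contact force between any of lever_l, lever_r and board above 75 N).
It fails at once if a bystander (tape measure, mug) was moved more than 3 cm (distance of any of tape_measure, mug from where it was at the start of the episode above 0.03 m).
It also fails if it takes over 72 s, if anything falls off the work surface, if the arm or the gripper's body presses on something with over 40 N, if the wrist force passes 120 N, or if a joint passes its speed limit or range.

## Working session

There is one attempt and no reset: what is moved stays moved. The work goes in short steps, Python scripts to look and compute and a tool call to move; the robot and the scene stay as the last step left them, time stands still between calls to the robot, and variables do not carry over. Pictures are saved under pics/ and viewed, and the job is handed in when it is done.

Besides the shell and the picture viewer there is one more tool, called after "Request:" as name(argument=value, ...), one argument or row to a line, values as JSON. move_arm: Moves the arm, as the interface text tells. Its arguments: {"type":"object","properties":{"targets":{"type":"array","items":{"type":"array","items":{"type":"array","items":{"type":"number"}}}},"fingers":{"type":"number"},"squeeze":{"type":"number"}},"required":["targets"]}

```bash
mkdir -p pics; ls
python3 - <<'E'
from rig import manip
import cv2
for n in("side","top"):
    im=manip.read_camera(n); cv2.imwrite(f"pics/{n}0.png",im[:,:,::-1])
    c=manip.calibration(n); print(n,{k:v.tolist() if hasattr(v,'tolist') else v for k,v in c.items()})
print(manip.state())
E
```

```text
pics
side {'K': [[563.2432708781838, 0.0, 327.1760024654657], [0.0, 563.2432708781838, 237.36789798637872], [0.0, 0.0, 1.0]], 'rvec': [0.5637413028043925, -2.667363826129736, 1.1826703202190596], 'tvec': [525.1282696883936, 251.98297879116882, 937.5646161616548]}
top {'K': [[434.428785579745, 0.0, 325.45892120926453], [0.0, 434.428785579745, 240.4352961271615], [0.0, 0.0, 1.0]], 'rvec': [2.1575163310747887, -2.0939612435021955, 0.1910541320638077], 'tvec': [-24.92304581379338, 623.1626584586483, 852.3185968982456]}
{'clock': 0.1, 'joint_positions': array([60.87647585, 24.44652207,  4.23135021, 92.04849236, -1.95258524,
       63.64527624, -3.84306139]), 'qd': array([ 0.0470406 , -0.08803183, -0.04385702, -0.0116343 ,  0.0573253 ,
       -0.00375888, -0.0785736 ]), 'joint_torque': array([ 9.14647331e-03, -9.37461162e+01,  3.67806450e+00, -4.55044734e+01,
       -4.84509557e-02,  1.67082954e-02,  2.09671811e-05]), 'tool_pos': array([ 236.85709427, -631.65549295,  215.84092988]), 'tcp_rot': array([ 1.79994177e+02,  6.79057234e-02, -6.94418976e+01]), 'ft_force': array([ 0.7015035 ,  0.06520433, -0.37363593]), 'ft_torque': array([ 0.00474149,  0.03191869, -0.00517809]), 'finger_gap': 93.83101611398259}
```

View pics/side0.png

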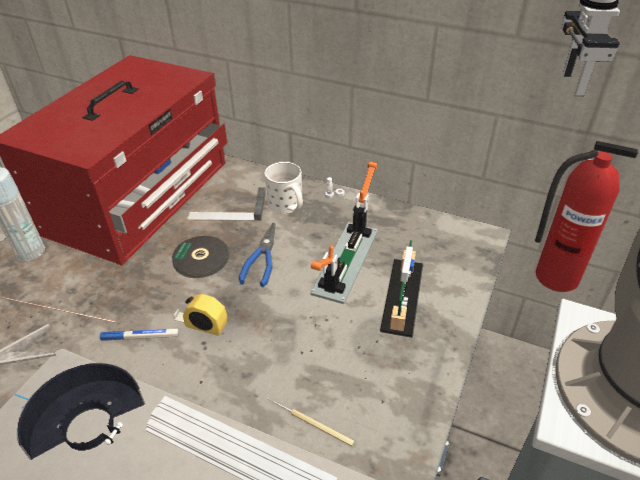

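View pics/top0.png

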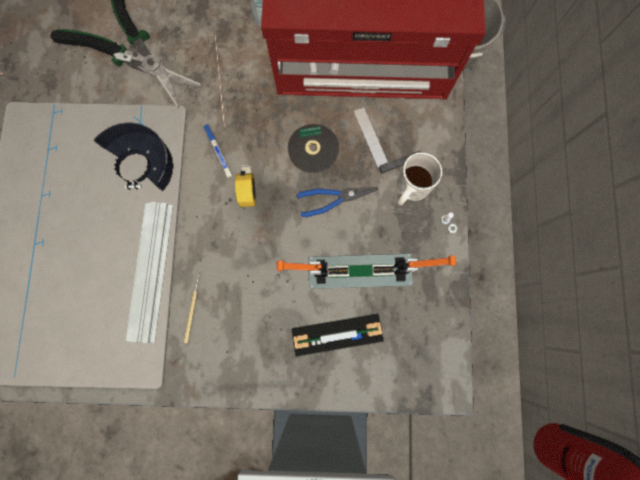

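Run:
```python
import cv2
s=cv2.imread('pics/side0.png');t=cv2.imread('pics/top0.png')
cv2.imwrite('pics/t_c.png',cv2.resize(t[235:365,270:470],None,fx=4,fy=4,interpolation=cv2.INTER_CUBIC))
cv2.imwrite('pics/s_c.png',cv2.resize(s[155:345,295:435],None,fx=3.1,fy=3.1,interpolation=cv2.INTER_CUBIC))
```

```text
(no output)
```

View pics/t_c.png

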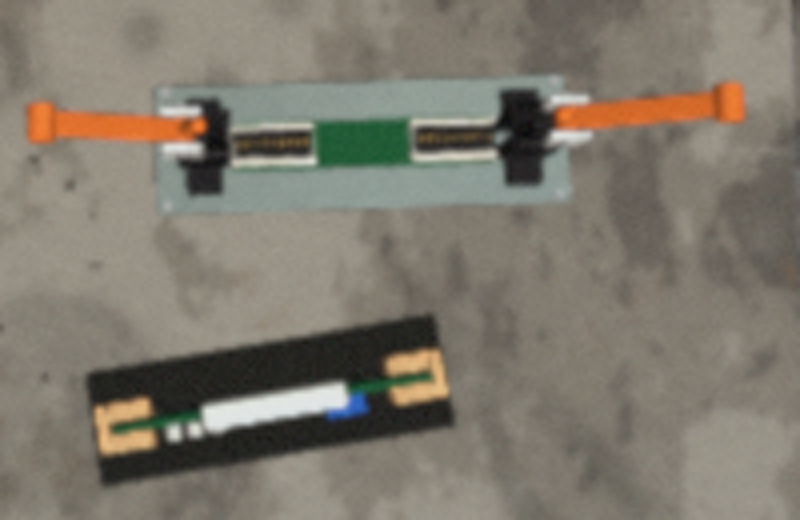

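View pics/s_c.png

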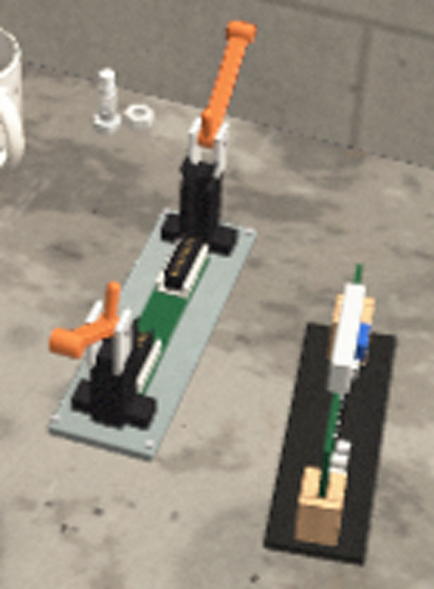

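```bash
cat > h.py <<'E'
import numpy as np, cv2
from rig import manip
from scipy.optimize import least_squares
C={n:manip.calibration(n) for n in("side","top")}
def proj(n,P):
    c=C[n]; return cv2.projectPoints(np.asarray(P,float).reshape(-1,1,3),np.array(c['rvec'],float),np.array(c['tvec'],float),np.array(c['K'],float),None)[0].reshape(-1,2)
def ray(n,uv):
    c=C[n];R=cv2.Rodrigues(np.array(c['rvec'],float))[0];t=np.array(c['tvec'],float)
    d=R.T@np.linalg.solve(np.array(c['K']),[uv[0],uv[1],1]); return -R.T@t,d
def onz(n,uv,z):
    o,d=ray(n,uv); return o+d*(z-o[2])/d[2]
def W(p,P):
    c,s=np.cos(p[2]),np.sin(p[2]);P=np.asarray(P,float)
    return np.c_[p[0]+c*P[:,0]-s*P[:,1],p[1]+s*P[:,0]+c*P[:,1],P[:,2]]
E
cat > fit.py <<'E'
from h import *
uc=lambda a,s,o:(np.array(a)+.5)/s-.5+np.array(o)
T=lambda a:uc(a,4,(270,235)); S=lambda a:uc(a,3.1,(295,155))
def rect(hx,hy,z): return [(hx,hy,z),(hx,-hy,z),(-hx,-hy,z),(-hx,hy,z)]
def fit(P,obs,p0):
    f=lambda p:np.r_[tuple((proj(n,W(p,P))-o).ravel() for n,o in obs)]
    for k in range(len(obs)+1):
        ob=obs if k==len(obs) else [obs[k]]
        f=lambda p:np.r_[tuple((proj(n,W(p,P))-o).ravel() for n,o in ob)]
        r=least_squares(f,p0,x_scale=[10,10,.1]); print([o[0] for o in ob],r.x[:2].round(2),np.degrees(r.x[2]).round(2),'rms',np.sqrt((r.fun**2).mean()).round(2))
    print(r.fun.reshape(-1,2).round(1).tolist())
    return r.x
rk=fit(rect(35,113,8),[('top',T([(153,88),(563,75),(571,200),(163,214)])),('side',S([(52,430),(168,210),(257,234),(152,455)]))],[600,-50,0])
st=fit(rect(30,95,8),[('top',T([(88,375),(436,315),(453,424),(102,485)])),('side',S([(265,546),(310,324),(397,338),(363,561)]))],[450,-20,0])
# grip rail top z? ; lever tips
for nm,a,z in [('railL',(202,414),103),('railR',(347,393),103)]:
    print(nm,onz('top',T(a),z))
def tri(a,b):
    A=[];B=[]
    for n,u in (('top',a),('side',b)):
        o,d=ray(n,u);d/=np.linalg.norm(d);M=np.eye(3)-np.outer(d,d);A.append(M);B.append(M@o)
    return np.linalg.lstsq(np.vstack(A),np.hstack(B),rcond=None)[0]
for nm,a,b in [('tipL',(40,122),(67,342)),('tipR',(730,102),(241,33))]:
    w=tri(T(a),S(b)); c,s=np.cos(rk[2]),np.sin(rk[2]); q=w-np.r_[rk[:2],0]; q=np.array([c*q[0]+s*q[1],-s*q[0]+c*q[1],q[2]])
    print(nm,w.round(1),'rack',q.round(1),'lean',np.degrees(np.arctan2(abs(q[1])-96,q[2]-92)).round(1),'r',np.hypot(abs(q[1])-96,q[2]-92).round(1))
E
python3 fit.py
```

```text
['top'] [568.1 -83.9] 3.74 rms 0.68
['side'] [565.75 -78.22] 3.41 rms 0.95
['top', 'side'] [567.23 -81.82] 3.58 rms 1.19
[[-0.8, 0.1], [-0.3, -0.0], [-0.2, 0.7], [-2.5, 0.6], [-1.0, -1.6], [-0.8, -1.8], [0.9, -2.3], [1.0, -0.2]]
['top'] [430.58 -36.99] 11.17 rms 0.61
['side'] [429.46 -30.98] 10.9 rms 0.59
['top', 'side'] [430.15 -34.53] 11.02 rms 1.1
[[-2.0, -0.6], [-1.2, -0.3], [-0.2, 0.9], [-1.3, 0.6], [-0.4, -1.9], [-0.5, -1.5], [0.7, -1.5], [1.1, -0.8]]
railL [425.73507063  -1.96790664 103.        ]
railR [437.57565663 -70.82945677 103.        ]
tipL [559.4  78.4 136.8] rack [  2.2 160.4 136.8] lean 55.2 r 78.4
tipR [ 579.7 -249.6  127.7] rack [   2.  -168.2  127.7] lean 63.7 r 80.6
```

Run:
```python
import cv2
s=cv2.imread('pics/side0.png');t=cv2.imread('pics/top0.png')
a=cv2.resize(t[310:360,285:390],None,fx=7,fy=7,interpolation=cv2.INTER_CUBIC)
b=cv2.resize(s[235:325,380:425],None,fx=6.5,fy=6.5,interpolation=cv2.INTER_CUBIC)
cv2.imwrite('pics/t_d.png',a);cv2.imwrite('pics/s_d.png',b)
```

```text
(no output)
```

View pics/t_d.png

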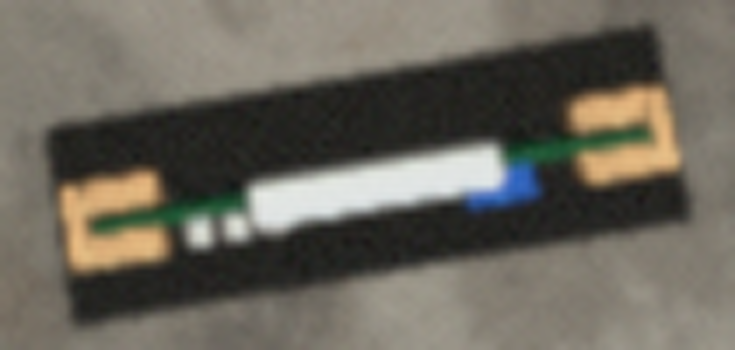

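View pics/s_d.png

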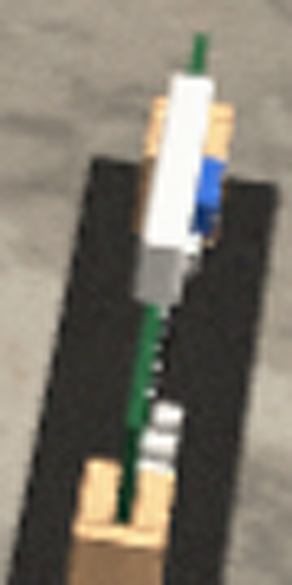

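```bash
cat > b.py <<'E'
from h import *
u=lambda a:(np.array(a)+.5)/7-.5+np.array([285,310])
for z,a,b in [(78,(92,225),(650,133)),(103,(248,205),(503,168))]:
    A=onz('top',u(a),z);B=onz('top',u(b),z);d=B-A
    print(z,((A+B)/2).round(1),np.linalg.norm(d).round(1),'yaw',np.degrees(np.arctan2(d[0],-d[1])).round(2))
E
python3 b.py
```

```text
78 [431.5 -36.   78. ] 158.7 yaw 10.85
103 [430.3 -36.4 103. ] 70.2 yaw 9.77
```

```bash
cat > go.py <<'E'
import sys
from h import *
# usage: go.py x y z yaw [maxmm maxdeg]
def rows(tx,ty,tz,tyaw,mm=36,dg=6.2,quiet=False):
    s=manip.state(); p=np.array(s['tool_pos']);y=float(s['tcp_rot'][2])
    D=np.array([tx,ty,tz])-p; dy=(tyaw-y+180)%360-180
    n=int(max(np.ceil(np.linalg.norm(D)/mm),np.ceil(abs(dy)/dg),1)); n=-(-n//5)*5
    out=[]
    for i in range(n):
        a=np.radians(y+dy*i/n); d=D/n
        X=np.array([np.cos(a),np.sin(a)]);Y=np.array([np.sin(a),-np.cos(a)])
        out.append([round(float(X@d[:2]),1),round(float(Y@d[:2]),1),round(float(-d[2]),1),round(float(-dy/n),2)])
    print('at',p.round(1),round(y,2),'F',np.array(s['ft_force']).round(1),'gap',round(s['finger_gap'],1),'t',s['clock'])
    for i in range(0,n,5): print(out[i:i+5])
if __name__=='__main__': rows(*map(float,sys.argv[1:]))
E
python3 go.py 431 -36 216 10.9
```

```text
at [ 236.9 -631.7  215.8] -69.44 F [ 0.7  0.1 -0.4] gap 93.8 t 0.1
[[-24.5, -19.5, -0.0, -4.02], [-23.0, -21.2, -0.0, -4.02], [-21.5, -22.8, -0.0, -4.02], [-19.9, -24.2, -0.0, -4.02], [-18.1, -25.6, -0.0, -4.02]]
[[-16.3, -26.8, -0.0, -4.02], [-14.4, -27.8, -0.0, -4.02], [-12.4, -28.8, -0.0, -4.02], [-10.3, -29.6, -0.0, -4.02], [-8.2, -30.2, -0.0, -4.02]]
[[-6.1, -30.7, -0.0, -4.02], [-3.9, -31.1, -0.0, -4.02], [-1.7, -31.3, -0.0, -4.02], [0.5, -31.3, -0.0, -4.02], [2.6, -31.2, -0.0, -4.02]]
[[4.8, -31.0, -0.0, -4.02], [7.0, -30.5, -0.0, -4.02], [9.1, -30.0, -0.0, -4.02], [11.2, -29.3, -0.0, -4.02], [13.2, -28.4, -0.0, -4.02]]
```

Request:
move_arm(
  targets=[
    [[-24.5,-19.5,0,-4],[-23,-21,0,-4],[-21.5,-23,0,-4],[-20,-24,0,-4],[-18,-25.5,0,-4]],
  ],
  fingers=0,
)

```text
clock: 0.52
tool_pos: [285.4, -481.6, 216.1]
tcp_rot: [180.0, 0.0, -49.3]
ft_force: [1.0, 0.4, 0.6]
finger_gap: 93.9
```

Request:
move_arm(
  targets=[
    [[-16,-27,0,-4],[-14.5,-28,0,-4],[-12.5,-29,0,-4],[-10,-29.5,0,-4],[-8,-30,0,-4]],
  ],
)

```text
clock: 0.93
tool_pos: [334.9, -333.0, 216.3]
tcp_rot: [180.0, 0.0, -29.3]
ft_force: [0.9, -0.4, -0.5]
finger_gap: 93.8
```

Request:
move_arm(
  targets=[
    [[-6,-31,0,-4],[-4,-31,0,-4],[-2,-31,0,-4],[0.5,-31,0,-4],[2.5,-31,0,-4]],
  ],
)

```text
clock: 1.35
tool_pos: [383.5, -184.9, 216.5]
tcp_rot: [180.0, 0.0, -9.3]
ft_force: [0.7, -0.1, -0.5]
finger_gap: 93.9
```

```bash
python3 go.py 431 -36 216 10.9
```

```text
at [ 383.5 -184.9  216.5] -9.25 F [ 0.7 -0.1 -0.5] gap 93.9 t 1.35
[[4.6, -30.9, 0.1, -4.03], [6.7, -30.5, 0.1, -4.03], [8.9, -30.0, 0.1, -4.03], [11.0, -29.3, 0.1, -4.03], [13.0, -28.4, 0.1, -4.03]]
```

Request:
move_arm(
  targets=[
    [[4.6,-31,0,-4],[6.7,-30.5,0,-4],[9,-30,0,-4],[11,-29,0,-4],[13,-28.5,0,-4]],
  ],
)

```text
clock: 1.77
tool_pos: [431.8, -36.4, 216.5]
tcp_rot: [180.0, -0.0, 10.7]
ft_force: [0.3, 0.6, 0.2]
finger_gap: 94.0
```

Request:
move_arm(
  targets=[
    [[0,0,10,0],[0,0,10,0],[0,0,5,0],[0,0,0,0],[0,0,0,0]],
  ],
)

```text
clock: 2.18
tool_pos: [431.4, -38.7, 191.2]
tcp_rot: [-180.0, 0.1, 10.4]
ft_force: [0.5, 0.5, -0.2]
finger_gap: 94.1
```

```bash
python3 go.py 431 -36 140 10.9
python3 - <<'E'
from h import *
for n in("side","top"):
    im=manip.read_camera(n)[:,:,::-1].copy(); cv2.imwrite(f"pics/{n}1.png",im)
s=manip.state();p=s['tool_pos'];print(p)
a=np.radians(s['tcp_rot'][2]);X=np.array([np.cos(a),np.sin(a),0])
for n in("side","top"): print(n,proj(n,[p,p+[0,0,-11],p+X*47,p-X*47]).round(1).tolist())
s=cv2.imread('pics/side1.png');t=cv2.imread('pics/top1.png')
cv2.imwrite('pics/s1c.png',cv2.resize(s[95:345,295:455],None,fx=2.4,fy=2.4,interpolation=cv2.INTER_CUBIC))
cv2.imwrite('pics/t1c.png',cv2.resize(t[235:385,270:470],None,fx=4,fy=4,interpolation=cv2.INTER_CUBIC))
E
```

```text
at [431.4 -38.7 191.2] 10.45 F [ 0.5  0.5 -0.2] gap 94.1 t 2.1833
[[0.0, -0.5, 10.2, -0.09], [0.0, -0.5, 10.2, -0.09], [0.0, -0.5, 10.2, -0.09], [0.0, -0.5, 10.2, -0.09], [0.0, -0.5, 10.2, -0.09]]
[431.81930957 -38.49793173 191.74250022]
side [[412.2, 219.4], [411.5, 224.3], [385.0, 215.4], [439.8, 223.6]]
top [[341.1, 337.3], [340.8, 337.0], [336.7, 309.7], [345.5, 365.5]]
```

View pics/s1c.png

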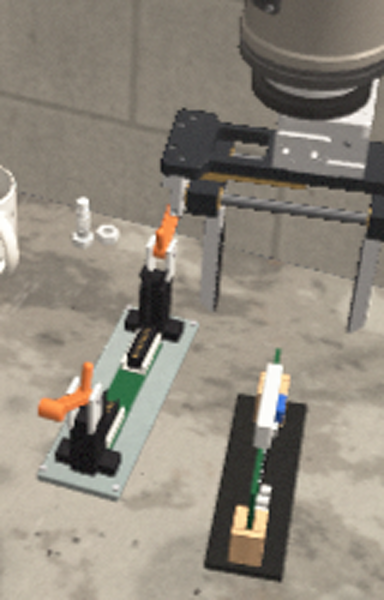

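View pics/t1c.png

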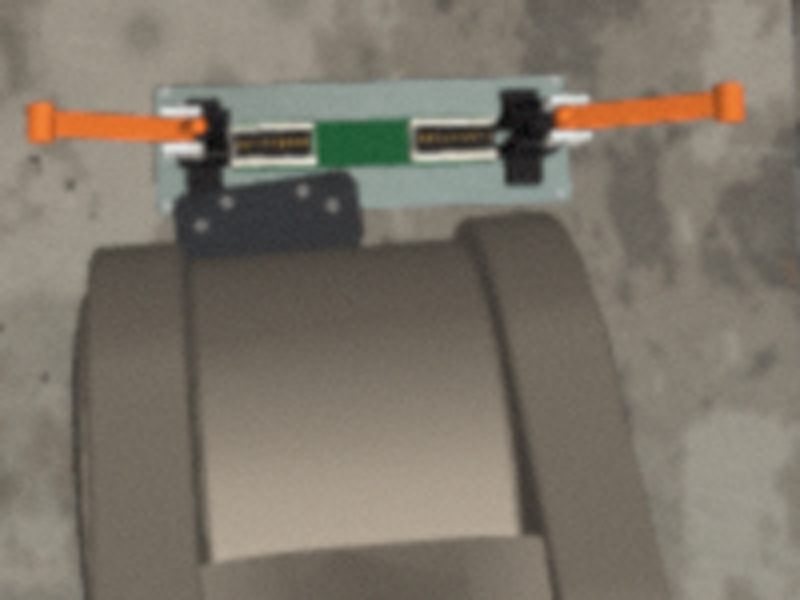

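Request:
move_arm(
  targets=[
    [[0,-1,12,-0.4],[-0.6,-1,12,0],[0,0,12,0],[0,0,12,0],[0,0,12,0]],
  ],
)

```text
clock: 2.7
tool_pos: [431.1, -36.4, 131.4]
tcp_rot: [180.0, -0.0, 10.9]
ft_force: [0.6, -0.5, 0.1]
finger_gap: 93.9
```

Request:
move_arm(
  targets=[
    [[0,0,12,0],[0,0,12,0],[0,0,12,0],[0,0,9,0],[0,0,0,0]],
  ],
)

```text
clock: 3.12
tool_pos: [430.2, -36.2, 85.4]
tcp_rot: [-180.0, 0.1, 10.9]
ft_force: [-1.3, -0.6, 0.3]
finger_gap: 94.1
```

Request:
move_arm(
  targets=[
    [[0,0,0,0],[0,0,0,0],[0,0,0,0],[0,0,0,0],[0,0,0,0]],
  ],
)

```text
clock: 3.53
tool_pos: [431.1, -36.0, 86.9]
tcp_rot: [180.0, -0.0, 10.9]
ft_force: [0.1, 0.3, 0.3]
finger_gap: 93.6
```

```bash
python3 go.py 431 -36.5 86 10.9
cat > shot.py <<'E'
import sys
from h import *
k=sys.argv[1]; x0,y0,x1,y1=map(int,sys.argv[3:7]); n=sys.argv[2]
im=manip.read_camera(n)[:,:,::-1].copy(); cv2.imwrite(f"pics/{n}{k}.png",im)
f=min(800/(x1-x0),600/(y1-y0)); print('scale',f)
cv2.imwrite(f'pics/{n}{k}c.png',cv2.resize(im[y0:y1,x0:x1],None,fx=f,fy=f,interpolation=cv2.INTER_CUBIC))
E
python3 shot.py 2 side 340 200 460 350
```

```text
at [431.1 -36.   86.9] 10.94 F [0.1 0.3 0.3] gap 93.6 t 3.5333
[[-0.0, 0.1, 0.2, 0.01], [-0.0, 0.1, 0.2, 0.01], [-0.0, 0.1, 0.2, 0.01], [-0.0, 0.1, 0.2, 0.01], [-0.0, 0.1, 0.2, 0.01]]
scale 4.0
```

View pics/side2c.png

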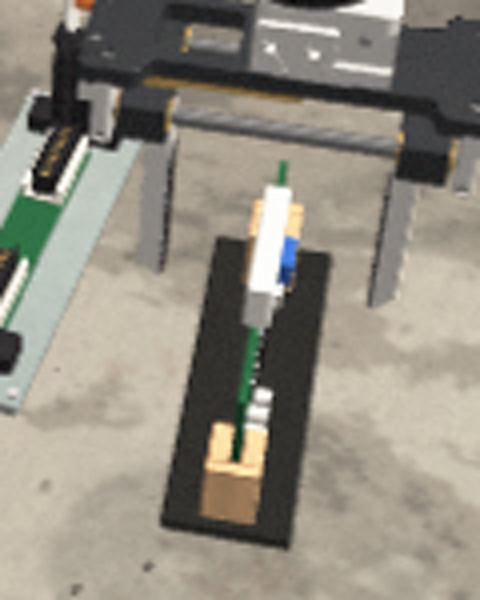

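Request:
move_arm(
  targets=[
    [[0,0,0,0],[0,0,0,0],[0,0,0,0],[0,0,0,0],[0,0,0,0]],
  ],
  fingers=1,
  squeeze=6,
)

```text
clock: 4.0
tool_pos: [430.9, -35.9, 86.5]
tcp_rot: [-180.0, -0.0, 11.0]
ft_force: [-0.2, 0.1, 0.8]
finger_gap: 63.9
```

Request:
move_arm(
  targets=[
    [[0,0,0,0],[0,0,0,0],[0,0,0,0],[0,0,0,0],[0,0,0,0]],
  ],
)

```text
clock: 4.42
tool_pos: [430.9, -35.9, 86.5]
tcp_rot: [-180.0, -0.0, 11.0]
ft_force: [-0.3, -0.0, 0.9]
finger_gap: 31.0
```

```bash
python3 go.py 431 -36.5 86 10.9; python3 shot.py 3 side 340 200 460 350
```

```text
at [430.9 -35.9  86.5] 10.95 F [-0.3 -0.   0.9] gap 31.0 t 4.4167
[[0.0, 0.1, 0.1, 0.01], [0.0, 0.1, 0.1, 0.01], [0.0, 0.1, 0.1, 0.01], [0.0, 0.1, 0.1, 0.01], [0.0, 0.1, 0.1, 0.01]]
scale 4.0
```

View pics/side3c.png

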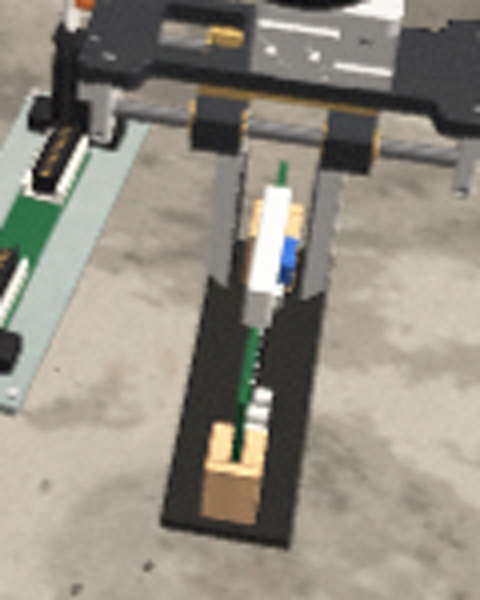

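Request:
move_arm(
  targets=[
    [[0,0,0,0],[0,0,0,0],[0,0,0,0],[0,0,0,0],[0,0,0,0]],
  ],
)

```text
clock: 4.88
tool_pos: [431.0, -35.9, 86.5]
tcp_rot: [-180.0, -0.0, 11.0]
ft_force: [0.3, 0.8, -1.0]
finger_gap: 11.8
```

Request:
move_arm(
  targets=[
    [[0,0,0,0],[0,0,0,0],[0,0,0,0],[0,0,0,0],[0,0,0,0]],
  ],
  squeeze=12,
)

```text
clock: 5.3
tool_pos: [431.0, -35.9, 86.5]
tcp_rot: [-180.0, -0.0, 11.0]
ft_force: [1.9, -0.3, -0.5]
finger_gap: 11.7
```

```bash
python3 go.py 431 -36.5 86 10.9; python3 shot.py 4 side 340 200 460 350
```

```text
at [431.  -35.9  86.5] 10.95 F [ 1.9 -0.3 -0.5] gap 11.7 t 5.3
[[-0.0, 0.1, 0.1, 0.01], [-0.0, 0.1, 0.1, 0.01], [-0.0, 0.1, 0.1, 0.01], [-0.0, 0.1, 0.1, 0.01], [-0.0, 0.1, 0.1, 0.01]]
scale 4.0
```

View pics/side4c.png

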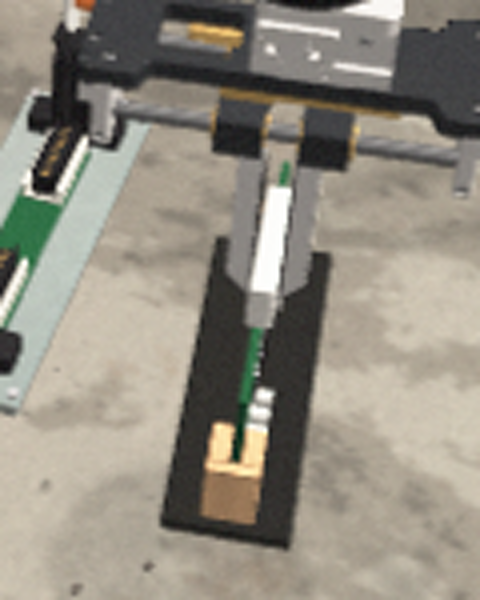

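Request:
move_arm(
  targets=[
    [[0,0,0,0],[0,0,-4,0],[0,0,-8,0],[0,0,-12,0],[0,0,-12,0]],
  ],
  squeeze=30,
)

```text
clock: 5.77
tool_pos: [430.6, -35.8, 123.3]
tcp_rot: [-180.0, 0.0, 11.0]
ft_force: [0.5, 0.1, -3.2]
finger_gap: 11.9
```

Request:
move_arm(
  targets=[
    [[0,0,-16,0],[0,0,-18,0],[0,0,-18,0],[0,0,-18,0],[0,0,-14,0]],
  ],
)

```text
clock: 6.18
tool_pos: [430.5, -35.8, 208.3]
tcp_rot: [180.0, -0.0, 11.0]
ft_force: [0.1, -0.2, -2.6]
finger_gap: 11.9
```

```bash
python3 go.py 568 -83.6 206 3.7; python3 shot.py 5 side 320 150 480 350
```

```text
at [430.5 -35.8 208.3] 10.96 F [ 0.1 -0.2 -2.6] gap 11.9 t 6.1833
[[25.2, 14.6, 0.5, 1.45], [25.5, 14.0, 0.5, 1.45], [25.9, 13.3, 0.5, 1.45], [26.2, 12.7, 0.5, 1.45], [26.5, 12.0, 0.5, 1.45]]
scale 3.0
```

View pics/side5c.png

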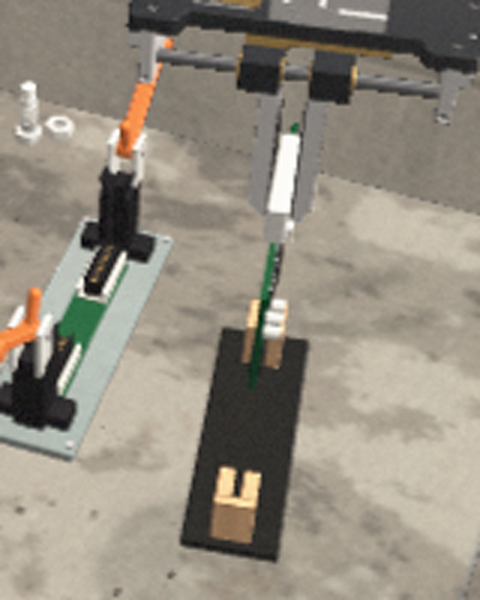

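Request:
move_arm(
  targets=[
    [[25,14.5,0.4,1.45],[25.5,14,0.4,1.45],[26,13.5,0.4,1.45],[26,12.5,0.4,1.45],[26.5,12,0.4,1.45]],
  ],
)

```text
clock: 6.65
tool_pos: [568.6, -84.3, 204.0]
tcp_rot: [-180.0, 0.1, 3.6]
ft_force: [0.0, 0.8, -3.4]
finger_gap: 12.2
```

Request:
move_arm(
  targets=[
    [[0,0,10,0],[0,0,8,0],[0,0,4,0],[0,0,0,0],[0,0,0,0]],
  ],
)

```text
clock: 7.07
tool_pos: [567.1, -83.5, 182.5]
tcp_rot: [-180.0, 0.0, 3.7]
ft_force: [1.0, 0.6, -3.4]
finger_gap: 11.5
```

```bash
python3 go.py 568 -83.6 186 3.7; python3 shot.py 6 side 290 130 410 280;python3 shot.py 6 top 270 200 470 350
```

```text
at [567.1 -83.5 182.5] 3.73 F [ 1.   0.6 -3.4] gap 11.5 t 7.0667
[[0.2, 0.0, -0.7, 0.01], [0.2, 0.0, -0.7, 0.01], [0.2, 0.0, -0.7, 0.01], [0.2, 0.0, -0.7, 0.01], [0.2, 0.0, -0.7, 0.01]]
scale 4.0
scale 4.0
```

View pics/side6c.png

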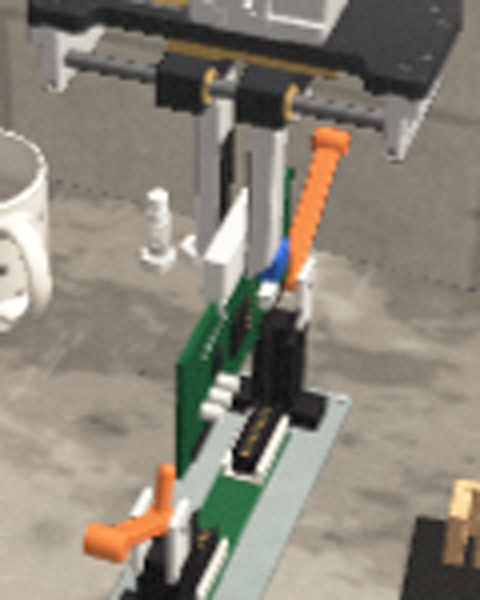

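View pics/top6c.png

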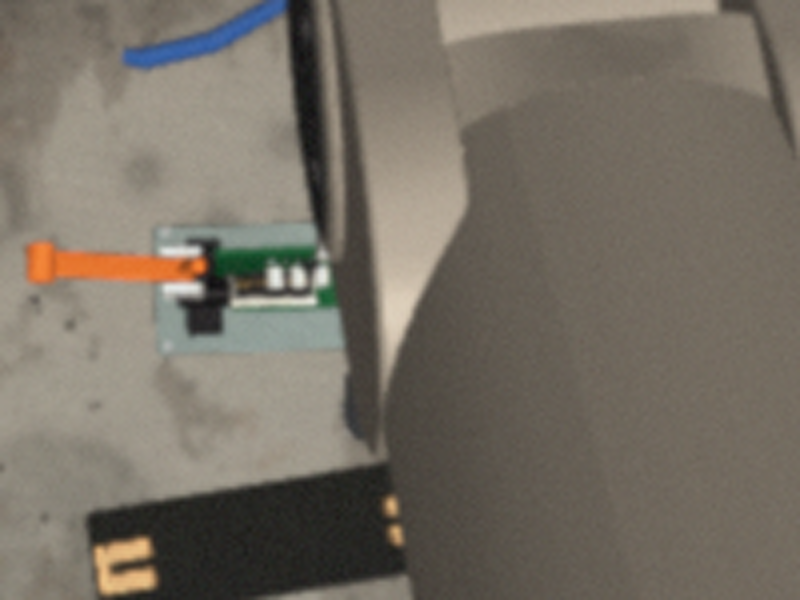

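```bash
cat > ov.py <<'E'
import sys
from h import *
# overlay board (from tool) & rack wireframe
rk=[567.9,-83.9,np.radians(3.72)]
def box(x0,x1,y0,y1,z0,z1):
    P=np.array([(x,y,z) for x in(x0,x1) for y in(y0,y1) for z in(z0,z1)]);E=[(i,j) for i in range(8) for j in range(i+1,8) if bin(i^j).count('1')==1]
    return P,E
def over(k,n,x0,y0,x1,y1,p=None,yaw=None,zoff=78.5,live=True):
    im=cv2.imread(f'pics/{n}{k}.png'); f=int(min(800/(x1-x0),600/(y1-y0)))
    c=cv2.resize(im[y0:y1,x0:x1],None,fx=f,fy=f,interpolation=cv2.INTER_CUBIC)
    s=manip.state();
    if p is None: p=s['tool_pos'];yaw=s['tcp_rot'][2]
    b=[p[0],p[1],np.radians(yaw)];zb=p[2]-zoff
    for pose,bx,col in [(b,box(-2,2,-80,80,zb,zb+70),(255,0,255)),(b,box(-6,6,-35,35,zb+70,zb+95),(255,0,255)),(rk,box(-35,35,-113,113,0,8),(255,255,0)),(rk,box(-3.5,3.5,-83.5,83.5,66,66.1),(0,255,255))]:
        q=(proj(n,W(pose,bx[0]))-[x0,y0]+.5)*f-.5
        for i,j in bx[1]: cv2.line(c,tuple(int(v) for v in q[i].round()),tuple(int(v) for v in q[j].round()),col,1,cv2.LINE_AA)
    cv2.imwrite(f'pics/{n}{k}o.png',c)
if __name__=='__main__':
    over(sys.argv[1],sys.argv[2],*map(int,sys.argv[3:7]))
E
python3 ov.py 6 side 300 150 400 280; python3 ov.py 6 top 290 240 390 310
```

```text
(no output)
```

View pics/side6o.png

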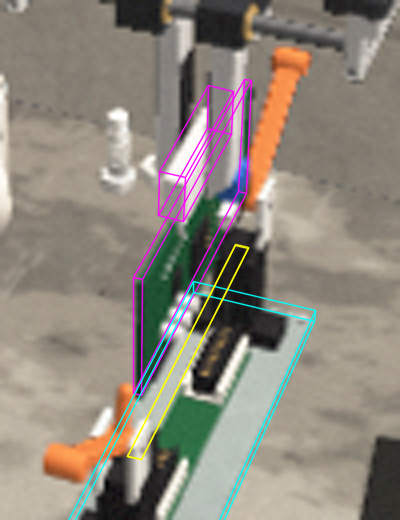

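View pics/top6o.png

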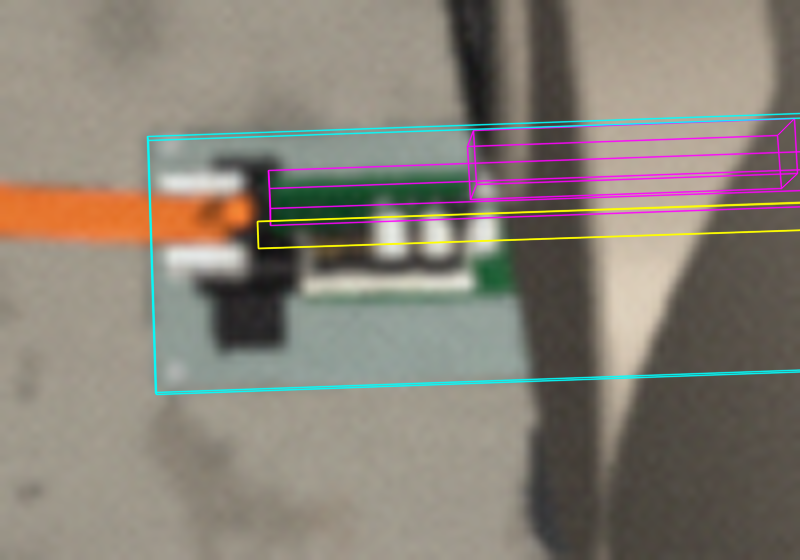

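Run:
```python
from h import *
import ov
s=manip.state();p=s['tool_pos'];yaw=np.radians(s['tcp_rot'][2]);print(p,s['tcp_rot'])
b=[p[0],p[1],yaw];zb=p[2]-78.5
P=W(b,[(-2,80,zb+70),(2,80,zb+70),(-2,80,zb),(2,80,zb),(-6,35,zb+95),(6,35,zb+95),(-6,35,zb+70),(6,35,zb+70)])
def mk(n,k,x0,y0,x1,y1,f,P,o):
    im=cv2.imread(f'pics/{n}{k}.png')
    c=cv2.resize(im[y0:y1,x0:x1],None,fx=f,fy=f,interpolation=cv2.INTER_CUBIC)
    for q in (proj(n,P)-[x0,y0]+.5)*f-.5: cv2.drawMarker(c,tuple(int(v) for v in q.round()),(255,0,255),cv2.MARKER_CROSS,9,1)
    cv2.imwrite(o,c)
mk('side',6,325,180,365,255,8,P,'pics/m1.png')
mk('top',6,300,245,360,295,12,P,'pics/m2.png')
```

```text
[567.79367314 -83.64052225 183.15048793] [ 1.79979958e+02 -3.56976581e-02  3.72310334e+00]
```

View pics/m1.png

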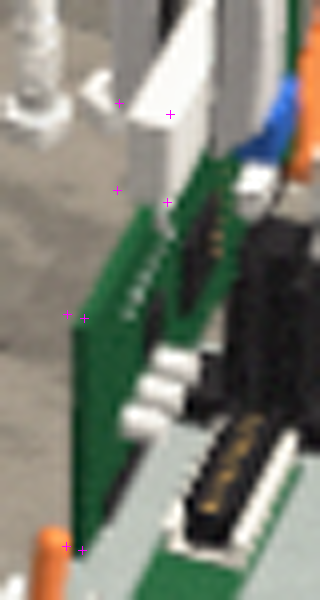

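View pics/m2.png

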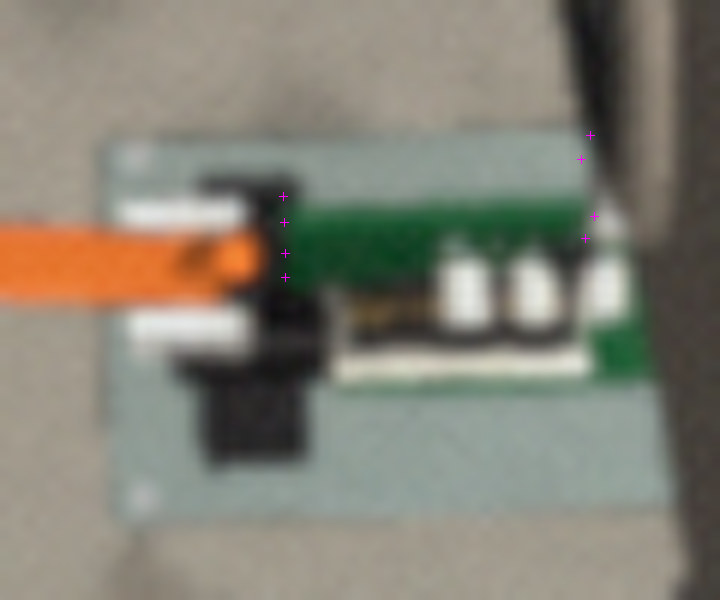

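Run:
```python
import cv2
s=cv2.imread('pics/side0.png');t=cv2.imread('pics/top0.png')
cv2.imwrite('pics/z1.png',cv2.resize(t[245:295,270:370],None,fx=8,fy=8,interpolation=cv2.INTER_CUBIC))
cv2.imwrite('pics/z2.png',cv2.resize(t[245:295,370:470],None,fx=8,fy=8,interpolation=cv2.INTER_CUBIC))
cv2.imwrite('pics/z3.png',cv2.resize(s[155:245,305:385],None,fx=6.5,fy=6.5,interpolation=cv2.INTER_CUBIC))
cv2.imwrite('pics/z4.png',cv2.resize(s[230:305,305:385],None,fx=8,fy=8,interpolation=cv2.INTER_CUBIC))
```

```text
(no output)
```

View pics/z1.png

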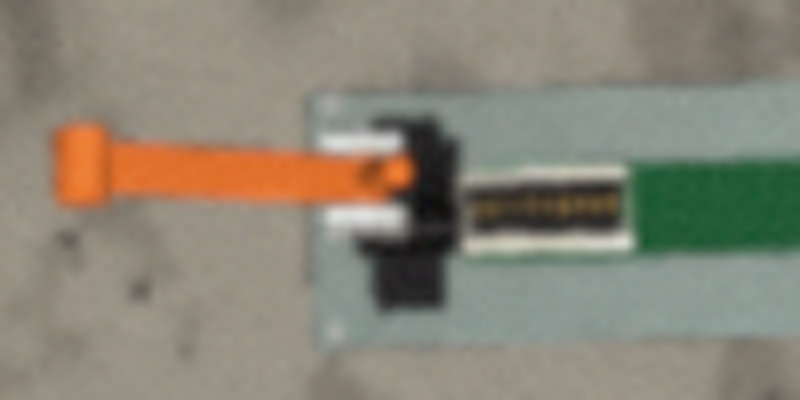

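View pics/z2.png

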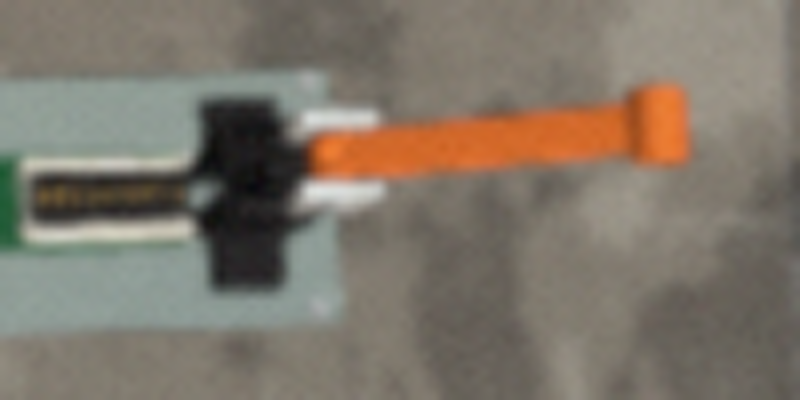

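View pics/z3.png

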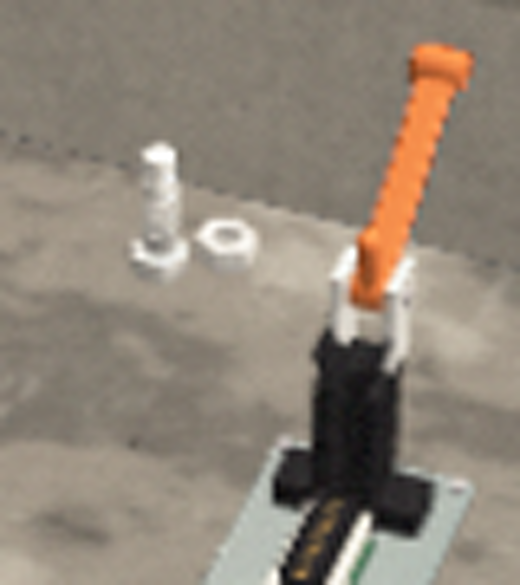

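View pics/z4.png

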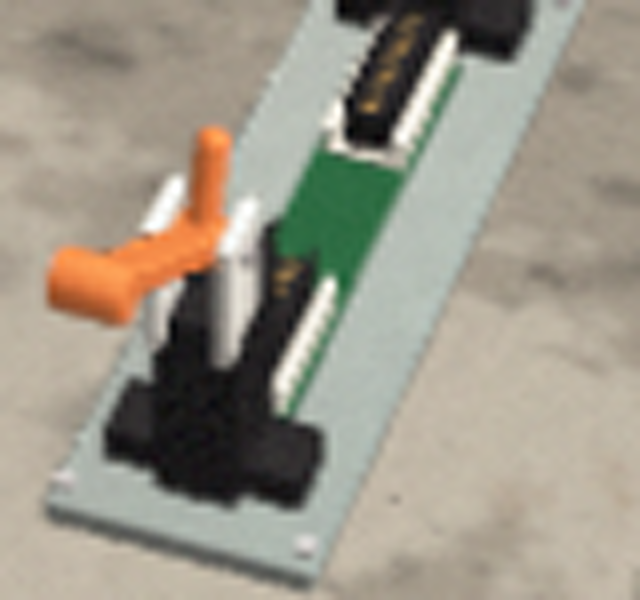

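```bash
cat > fit2.py <<'E'
from h import *
uc=lambda a,s,o:(np.array(a,float)+.5)/s-.5+np.array(o)
rect=[(35,113,8),(35,-113,8),(-35,-113,8),(-35,113,8)]
obs={'top':np.array([uc((306,94),8,(270,245)),uc((326,72),8,(370,245)),uc((340,325),8,(370,245)),uc((315,348),8,(270,245)),uc((82,165),8,(270,245)),uc((659,124),8,(370,245))]),
'side':np.array([uc((44,505),8,(305,230)),uc((285,437),6.5,(305,155)),uc((475,485),6.5,(305,155)),uc((310,578),8,(305,230)),uc((90,287),8,(305,230)),uc((442,67),6.5,(305,155))])}
off={'top':np.array([.4,.8]),'side':np.array([.8,.9])}
def model(p):
    l=p[3];r=p[4]
    return rect+[(0,96+80*np.sin(l),92+80*np.cos(l)),(0,-96-80*np.sin(r),92+80*np.cos(r))]
def run(ns,use):
    f=lambda p:np.r_[tuple((proj(n,W(p,model(p)))+(off[n] if use else 0)-obs[n]).ravel() for n in ns)]
    r=least_squares(f,[568,-84,.06,1,1.1],x_scale=[10,10,.1,.1,.1])
    print(ns,use,r.x[:2].round(2),np.degrees(r.x[2:]).round(2),'a',(r.x[3:]+.27).round(2),'rms',np.sqrt((r.fun**2).mean()).round(2)); return r
for u in(0,1):
    for ns in(['top'],['side'],['top','side']): r=run(ns,u)
print(r.fun.reshape(-1,2).round(1).tolist())
E
python3 fit2.py
```

```text
['top'] 0 [568.2  -82.95] [ 3.45 54.21 59.17] a [1.22 1.3 ] rms 0.35
['side'] 0 [567.41 -78.69] [ 3.16 53.95 57.74] a [1.21 1.28] rms 0.4
['top', 'side'] 0 [568.26 -81.69] [ 3.34 55.03 61.1 ] a [1.23 1.34] rms 0.68
['top'] 1 [569.85 -82.06] [ 3.46 54.17 59.7 ] a [1.22 1.31] rms 0.33
['side'] 1 [569.84 -80.43] [ 3.2  54.13 57.13] a [1.21 1.27] rms 0.35
['top', 'side'] 1 [570.04 -81.64] [ 3.34 54.59 59.14] a [1.22 1.3 ] rms 0.42
[[-0.3, -0.3], [0.1, -0.4], [0.4, -0.1], [-0.8, -0.0], [-0.4, -0.2], [-0.5, 0.4], [-0.4, -0.5], [-0.5, -0.6], [0.6, -0.7], [0.5, -0.1], [0.6, -0.0], [0.3, 0.1]]
```

```bash
python3 go.py 569.2 -82.2 163.5 3.4
```

```text
at [567.8 -83.6 183.2] 3.72 F [ 0.7  0.4 -2.4] gap 11.6 t 7.1667
[[0.3, -0.3, 3.9, 0.06], [0.3, -0.3, 3.9, 0.06], [0.3, -0.3, 3.9, 0.06], [0.3, -0.3, 3.9, 0.06], [0.3, -0.3, 3.9, 0.06]]
```

Request:
move_arm(
  targets=[
    [[0.4,-0.4,6,0.1],[0.4,-0.4,6,0.1],[0.4,-0.4,5,0.1],[0.1,-0.1,3,0],[0,0,0,0]],
  ],
)

```text
clock: 7.58
tool_pos: [568.8, -82.3, 161.5]
tcp_rot: [-180.0, 0.1, 3.4]
ft_force: [0.3, -0.1, -2.8]
finger_gap: 11.7
```

```bash
python3 go.py 569.2 -82.2 163.5 3.4; python3 shot.py 7 side 290 130 410 280;python3 shot.py 7 top 270 200 470 350; sed -i 's/^rk=.*/rk=[569.9,-81.7,np.radians(3.35)]/' ov.py;  python3 - <<'E'
from h import *
s=manip.state();p=s['tool_pos'];yaw=np.radians(s['tcp_rot'][2]);print(p,s['tcp_rot'])
b=[p[0],p[1],yaw];zb=p[2]-78.5
P=W(b,[(-2,80,zb+70),(2,80,zb+70),(-2,80,zb),(2,80,zb),(-6,35,zb+95),(6,35,zb+95),(-6,35,zb+70),(6,35,zb+70)])
def mk(n,k,x0,y0,x1,y1,f,P,o):
    im=cv2.imread(f'pics/{n}{k}.png')
    c=cv2.resize(im[y0:y1,x0:x1],None,fx=f,fy=f,interpolation=cv2.INTER_CUBIC)
    for q in (proj(n,P)-[x0,y0]+.5)*f-.5: cv2.drawMarker(c,tuple(int(v) for v in q.round()),(255,0,255),cv2.MARKER_CROSS,9,1)
    cv2.imwrite(o,c)
mk('side',7,315,190,375,295,6,P,'pics/m3.png')
mk('top',7,300,245,360,295,12,P,'pics/m4.png')
E
```

```text
at [568.8 -82.3 161.5] 3.41 F [ 0.3 -0.1 -2.8] gap 11.7 t 7.5833
[[0.1, -0.0, -0.4, 0.0], [0.1, -0.0, -0.4, 0.0], [0.1, -0.0, -0.4, 0.0], [0.1, -0.0, -0.4, 0.0], [0.1, -0.0, -0.4, 0.0]]
scale 4.0
scale 4.0
[569.17115537 -82.31182812 162.29943629] [-1.79986379e+02  2.06727083e-02  3.41132150e+00]
```

View pics/m3.png

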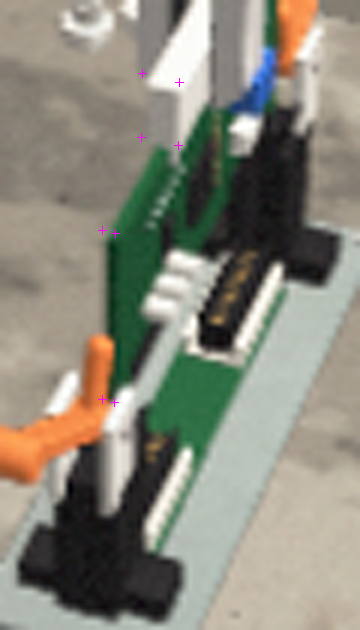

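View pics/m4.png

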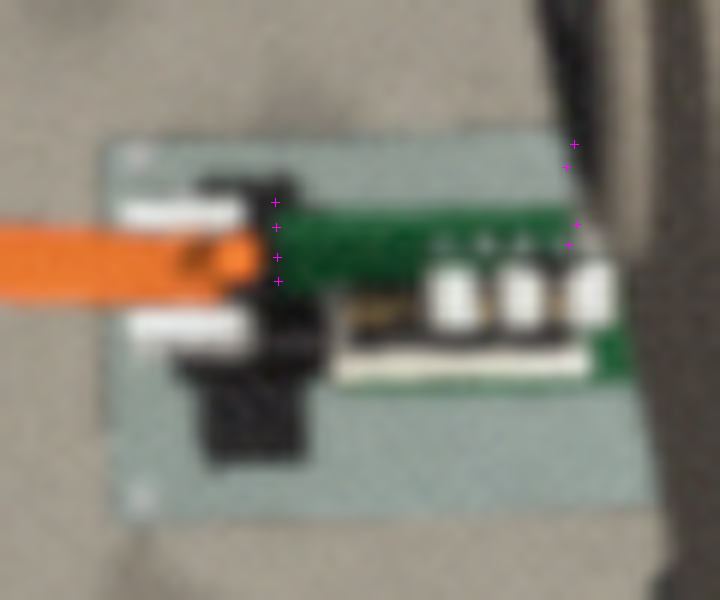

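Request:
move_arm(
  targets=[
    [[0.4,-0.2,2,0],[0.3,0,2,0],[0,0,3,0],[0,0,3,0],[0,0,0,0]],
  ],
)

```text
clock: 8.1
tool_pos: [569.5, -82.1, 151.8]
tcp_rot: [-180.0, 0.0, 3.4]
ft_force: [-0.3, 0.4, -3.0]
finger_gap: 11.8
```

Request:
move_arm(
  targets=[
    [[0,0,2,0],[0,0,2,0],[0,0,2,0],[0,0,2,0],[0,0,0,0]],
  ],
)

```text
clock: 8.52
tool_pos: [569.7, -82.1, 144.0]
tcp_rot: [-180.0, 0.0, 3.4]
ft_force: [-0.1, 0.5, -2.8]
finger_gap: 11.5
```

```bash
python3 go.py 569.9 -82 145 3.35;python3 shot.py 8 side 300 150 400 280
```

```text
at [569.7 -82.1 144. ] 3.4 F [-0.1  0.5 -2.8] gap 11.5 t 8.5167
[[0.0, -0.0, -0.2, 0.01], [0.0, -0.0, -0.2, 0.01], [0.0, -0.0, -0.2, 0.01], [0.0, -0.0, -0.2, 0.01], [0.0, -0.0, -0.2, 0.01]]
scale 4.615384615384615
```

View pics/side8c.png

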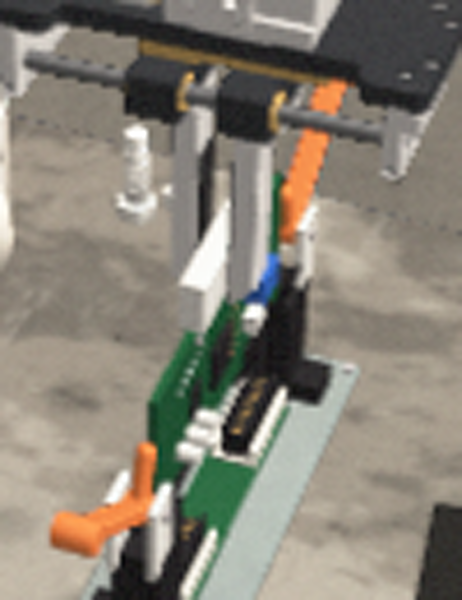

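Request:
move_arm(
  targets=[
    [[0,0,2,0],[0,0,2,0],[0,0,2,0],[0,0,2,0],[0,0,0,0]],
  ],
)

```text
clock: 8.98
tool_pos: [569.7, -82.1, 136.0]
tcp_rot: [-180.0, 0.0, 3.4]
ft_force: [-0.3, 0.1, -3.4]
finger_gap: 11.5
```

Request:
move_arm(
  targets=[
    [[0,0,3,0],[0,0,3,0],[0,0,3,0],[0,0,2,0],[0,0,0,0]],
  ],
)

```text
clock: 9.4
tool_pos: [569.6, -82.1, 124.9]
tcp_rot: [-180.0, 0.0, 3.4]
ft_force: [-1.1, -0.3, -3.6]
finger_gap: 12.1
```

Request:
move_arm(
  targets=[
    [[0,0,3,0],[0,0,3,0],[0,0,2,0],[0,0,1,0],[0,0,0,0]],
  ],
)

```text
clock: 9.82
tool_pos: [569.8, -82.2, 116.2]
tcp_rot: [-180.0, 0.0, 3.4]
ft_force: [-0.4, 0.3, -3.8]
finger_gap: 11.6
```

Request:
move_arm(
  targets=[
    [[0,0,1.5,0],[0,0,1.5,0],[0,0,1.5,0],[0,0,1,0],[0,0,0,0]],
  ],
  squeeze=14,
)

```text
clock: 10.23
tool_pos: [569.8, -82.1, 110.8]
tcp_rot: [-180.0, 0.0, 3.4]
ft_force: [-0.3, -0.1, -3.1]
finger_gap: 11.7
```

Request:
move_arm(
  targets=[
    [[0,0,1,0],[0,0,1,0],[0,0,1,0],[0,0,0,0],[0,0,0,0]],
  ],
)

```text
clock: 10.65
tool_pos: [569.8, -82.1, 107.9]
tcp_rot: [-180.0, 0.0, 3.4]
ft_force: [0.5, 0.3, -2.8]
finger_gap: 12.0
```

Request:
move_arm(
  targets=[
    [[0,0,1,0],[0,0,1,0],[0,0,0,0],[0,0,0,0],[0,0,0,0]],
  ],
)

```text
clock: 11.07
tool_pos: [569.9, -82.2, 106.0]
tcp_rot: [-180.0, 0.0, 3.4]
ft_force: [-0.0, -0.7, -3.1]
finger_gap: 11.8
```

Request:
move_arm(
  targets=[
    [[0,0,1,0],[0,0,1,0],[0,0,0,0],[0,0,0,0],[0,0,0,0]],
  ],
)

```text
clock: 11.48
tool_pos: [569.9, -82.1, 104.0]
tcp_rot: [-180.0, 0.0, 3.4]
ft_force: [0.5, 0.0, -3.7]
finger_gap: 11.7
```

Request:
move_arm(
  targets=[
    [[0,0,1,0],[0,0,0.5,0],[0,0,0,0],[0,0,0,0],[0,0,0,0]],
  ],
)

```text
clock: 11.9
tool_pos: [570.2, -82.1, 103.1]
tcp_rot: [180.0, -0.0, 3.4]
ft_force: [-1.6, 0.2, 6.4]
finger_gap: 11.9
```

Request:
move_arm(
  targets=[
    [[0,0,1,0],[0,0,0.5,0],[0,0,0,0],[0,0,0,0],[0,0,0,0]],
  ],
)

```text
clock: 12.32
tool_pos: [570.8, -82.2, 102.5]
tcp_rot: [180.0, -0.1, 3.4]
ft_force: [-5.2, 0.2, 19.5]
finger_gap: 12.0
```

Request:
move_arm(
  targets=[
    [[0,0,-1,0],[0,0,-0.5,0],[0,0,0,0],[0,0,0,0],[0,0,0,0]],
  ],
)

```text
clock: 12.73
tool_pos: [570.1, -82.1, 102.6]
tcp_rot: [-180.0, -0.0, 3.4]
ft_force: [-1.1, -0.3, 5.3]
finger_gap: 12.0
```

Request:
move_arm(
  targets=[
    [[0,0,0,0],[0,0,0,0],[0,0,0,0],[0,0,0,0],[0,0,0,0]],
  ],
  fingers=0.4,
)

```text
clock: 13.15
tool_pos: [569.9, -82.1, 102.4]
tcp_rot: [-180.0, 0.0, 3.4]
ft_force: [0.4, -0.7, 0.1]
finger_gap: 42.0
```

```bash
python3 go.py 569.9 -82 145 3.35;python3 shot.py 9 side 300 150 400 280
```

```text
at [569.9 -82.1 102.4] 3.41 F [ 0.4 -0.7  0.1] gap 42.0 t 13.15
[[0.0, -0.0, -8.5, 0.01], [0.0, -0.0, -8.5, 0.01], [0.0, -0.0, -8.5, 0.01], [0.0, -0.0, -8.5, 0.01], [0.0, -0.0, -8.5, 0.01]]
scale 4.615384615384615
```

View pics/side9c.png

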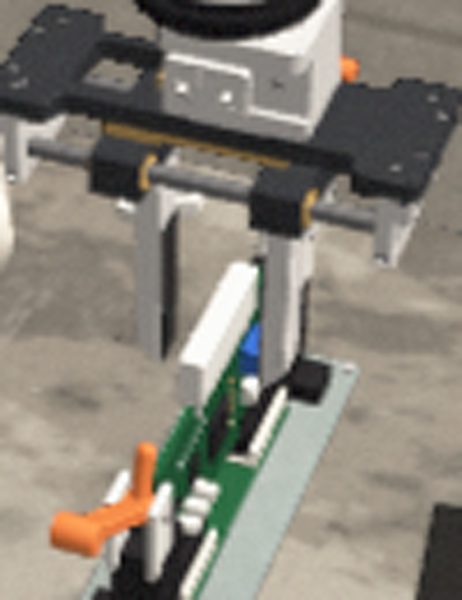

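Request:
move_arm(
  targets=[
    [[0,0,-10,0],[0,0,-25,0],[0,0,-35,0],[0,0,-35,0],[0,0,-15,0]],
  ],
)

```text
clock: 13.62
tool_pos: [571.3, -81.9, 227.7]
tcp_rot: [180.0, -0.3, 3.4]
ft_force: [-0.3, 0.5, 0.2]
finger_gap: 56.2
```

```bash
cat > rg.py <<'E'
import sys
from h import *
import go
# rack-frame target: rx ry z
R=[569.9,-82.0,np.radians(3.4)]
def r2w(x,y): return W(R,[(x,y,0)])[0][:2]
def w2r(p):
    c,s=np.cos(R[2]),np.sin(R[2]);d=np.array(p[:2])-R[:2];return np.array([c*d[0]+s*d[1],-s*d[0]+c*d[1],p[2]])
if __name__=='__main__':
    x,y,z=map(float,sys.argv[1:4]); w=r2w(x,y); s=manip.state();print('rack',w2r(s['tool_pos']).round(1)); go.rows(w[0],w[1],z,3.4,*map(float,sys.argv[4:]))
E
python3 rg.py 0 190 230;python3 shot.py 10 top 270 200 470 350; python3 shot.py 11 side 300 150 400 280
```

```text
rack [1.400e+00 1.000e-01 2.277e+02]
at [571.3 -81.9 227.7] 3.42 F [-0.3  0.5  0.2] gap 56.2 t 13.6167
[[-0.1, -19.0, -0.2, 0.0], [-0.1, -19.0, -0.2, 0.0], [-0.1, -19.0, -0.2, 0.0], [-0.1, -19.0, -0.2, 0.0], [-0.1, -19.0, -0.2, 0.0]]
[[-0.1, -19.0, -0.2, 0.0], [-0.1, -19.0, -0.2, 0.0], [-0.1, -19.0, -0.2, 0.0], [-0.1, -19.0, -0.2, 0.0], [-0.1, -19.0, -0.2, 0.0]]
scale 4.0
scale 4.615384615384615
```

View pics/side11c.png

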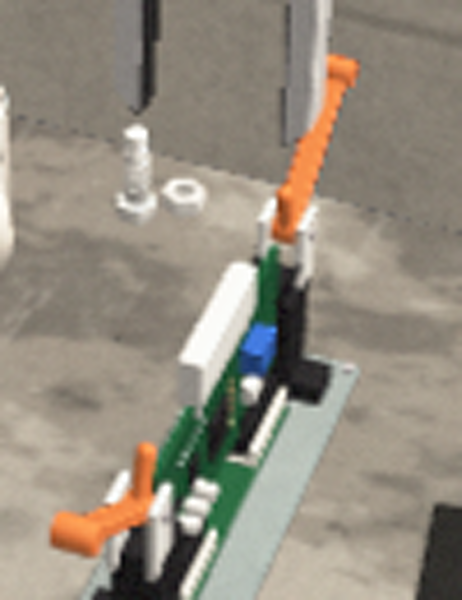

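Request:
move_arm(
  targets=[
    [[0,-19,0,0],[0,-28,0,0],[0,-34,0,0],[0,-34,0,0],[0,-34,0,0]],
  ],
  fingers=1,
  squeeze=20,
)

```text
clock: 14.13
tool_pos: [560.4, 67.9, 222.2]
tcp_rot: [180.0, 0.0, 3.4]
ft_force: [1.4, 1.3, 0.5]
finger_gap: 26.4
```

Request:
move_arm(
  targets=[
    [[0,-25,0,0],[0,-16,0,0],[0,0,10,0],[0,0,10,0],[0,0,10,0]],
  ],
)

```text
clock: 14.55
tool_pos: [558.3, 106.4, 191.1]
tcp_rot: [180.0, 0.1, 3.4]
ft_force: [0.7, 0.2, -0.2]
finger_gap: 0.7
```

```bash
python3 rg.py 0 190 142; python3 shot.py 12 side 240 150 400 290; python3 shot.py 12 top 200 200 400 350
```

```text
rack [ -0.4 188.7 191.1]
at [558.3 106.4 191.1] 3.36 F [ 0.7  0.2 -0.2] gap 0.7 t 14.55
[[0.1, -0.3, 9.8, -0.01], [0.1, -0.3, 9.8, -0.01], [0.1, -0.3, 9.8, -0.01], [0.1, -0.3, 9.8, -0.01], [0.1, -0.3, 9.8, -0.01]]
scale 4.285714285714286
scale 4.0
```

View pics/side12c.png

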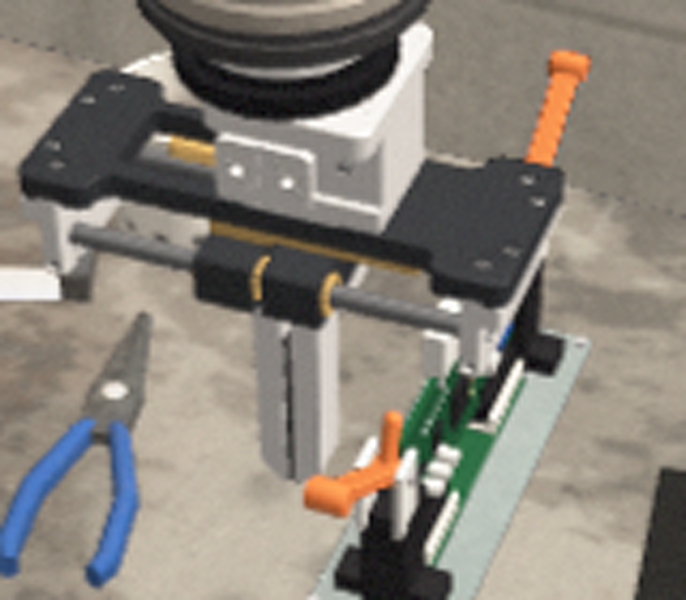

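View pics/top12c.png

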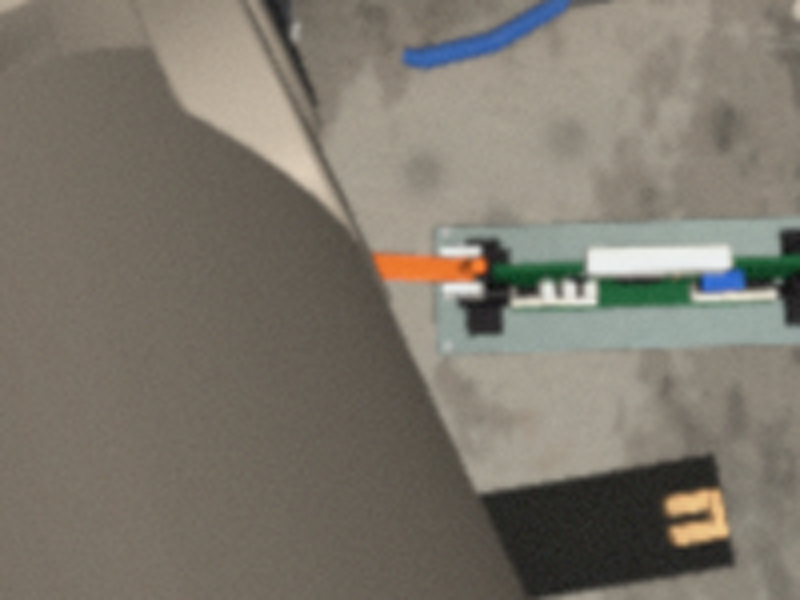

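```bash
cat > lv.py <<'E'
import sys
from rg import *
# lv.py side a_target rows(multiple of 5): rows along arc from current pose
sg=1 if sys.argv[1]=='L' else -1; at=float(sys.argv[2]); n=int(sys.argv[3]); d=float(sys.argv[4]) if len(sys.argv)>4 else 8
s=manip.state();q=w2r(s['tool_pos']);y=sg*q[1]
a0=np.arcsin(np.clip((y-15-96)/80,-1,1))+.27
print('rack',q.round(1),'a est',a0.round(3),'F',np.array(s['ft_force']).round(1),'t',s['clock'])
pts=[((96+80*np.sin(a-.27)+15),92+80*np.cos(a-.27)+11-d) for a in np.linspace(a0,at,n+1)]
py,pz=y,q[2];out=[]
for k,(yy,zz) in enumerate(pts[1:]):
    if k==0 : pass
    out.append([0,round(-sg*(yy-py),1),round(-(zz-pz),1),0]);py,pz=yy,zz
for i in range(0,n,5): print(out[i:i+5])
E
python3 lv.py L 0.45 15
```

```text
rack [ -1.1 188.2 190.1] a est 1.574 F [ 0.2 -0.5 -0.1] t 14.65
[[0, np.float64(1.8), np.float64(68.3), 0], [0, np.float64(2.2), np.float64(-5.6), 0], [0, np.float64(2.6), np.float64(-5.4), 0], [0, np.float64(3.0), np.float64(-5.2), 0], [0, np.float64(3.4), np.float64(-4.9), 0]]
[[0, np.float64(3.8), np.float64(-4.7), 0], [0, np.float64(4.1), np.float64(-4.4), 0], [0, np.float64(4.4), np.float64(-4.1), 0], [0, np.float64(4.7), np.float64(-3.7), 0], [0, np.float64(5.0), np.float64(-3.3), 0]]
[[0, np.float64(5.2), np.float64(-3.0), 0], [0, np.float64(5.4), np.float64(-2.6), 0], [0, np.float64(5.6), np.float64(-2.2), 0], [0, np.float64(5.7), np.float64(-1.7), 0], [0, np.float64(5.9), np.float64(-1.3), 0]]
```

Request:
move_arm(
  targets=[
    [[0,0,10,0],[0,0,10,0],[0,0,10,0],[0,0,10,0],[0,0,8,0]],
  ],
)

```text
clock: 15.07
tool_pos: [558.3, 107.3, 143.1]
tcp_rot: [180.0, 0.1, 3.4]
ft_force: [-0.2, 0.4, 0.4]
finger_gap: 0.6
```

Request:
move_arm(
  targets=[
    [[0,4,0,0],[0,4,0,0],[0,4,0,0],[0,2,0,0],[0,2,-1,0]],
  ],
)

```text
clock: 15.48
tool_pos: [559.9, 93.4, 146.6]
tcp_rot: [-179.8, -0.1, 3.5]
ft_force: [-4.2, 13.1, 8.6]
finger_gap: 0.5
```

```bash
python3 lv.py L 0.45 15
```

```text
rack [  0.4 175.7 146.6] a est 1.213 F [-4.2 13.1  8.6] t 15.4833
[[0, np.float64(2.5), np.float64(1.3), 0], [0, np.float64(2.6), np.float64(-3.1), 0], [0, np.float64(2.8), np.float64(-3.0), 0], [0, np.float64(2.9), np.float64(-2.8), 0], [0, np.float64(3.1), np.float64(-2.7), 0]]
[[0, np.float64(3.2), np.float64(-2.5), 0], [0, np.float64(3.3), np.float64(-2.3), 0], [0, np.float64(3.4), np.float64(-2.2), 0], [0, np.float64(3.5), np.float64(-2.0), 0], [0, np.float64(3.6), np.float64(-1.8), 0]]
[[0, np.float64(3.7), np.float64(-1.6), 0], [0, np.float64(3.8), np.float64(-1.4), 0], [0, np.float64(3.9), np.float64(-1.2), 0], [0, np.float64(3.9), np.float64(-1.0), 0], [0, np.float64(4.0), np.float64(-0.8), 0]]
```

```bash
python3 shot.py 13 side 260 170 400 290
```

```text
scale 5.0
```

View pics/side13c.png

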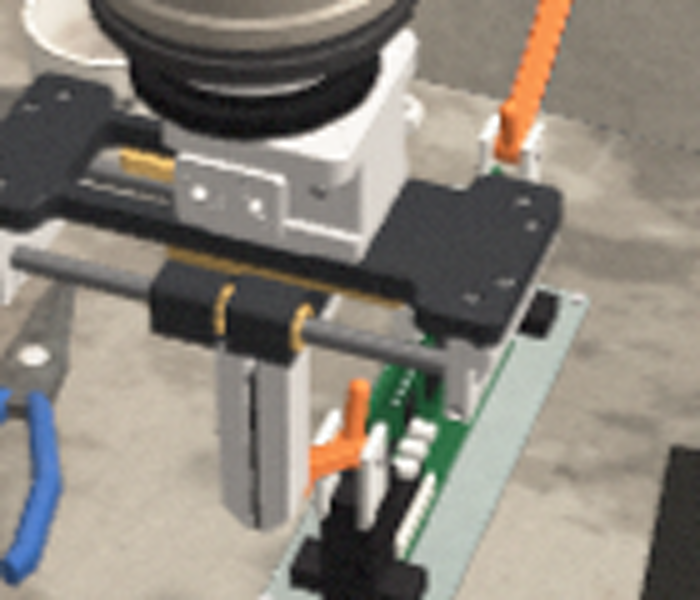

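Request:
move_arm(
  targets=[
    [[0,-4,0,0],[0,0,6,0],[0,0,0,0],[0,0,0,0],[0,0,0,0]],
  ],
)

```text
clock: 15.95
tool_pos: [559.3, 95.1, 139.4]
tcp_rot: [180.0, 0.0, 3.4]
ft_force: [-0.1, -0.5, -0.9]
finger_gap: 0.8
```

```bash
python3 lv.py L 0.6 10 9
```

```text
rack [-1.000e-01  1.775e+02  1.394e+02] a est 1.251 F [-0.1 -0.5 -0.9] t 15.95
[[0, np.float64(3.0), np.float64(-3.4), 0], [0, np.float64(3.3), np.float64(-4.0), 0], [0, np.float64(3.6), np.float64(-3.8), 0], [0, np.float64(3.8), np.float64(-3.6), 0], [0, np.float64(4.0), np.float64(-3.3), 0]]
[[0, np.float64(4.2), np.float64(-3.0), 0], [0, np.float64(4.4), np.float64(-2.8), 0], [0, np.float64(4.6), np.float64(-2.5), 0], [0, np.float64(4.7), np.float64(-2.2), 0], [0, np.float64(4.9), np.float64(-1.8), 0]]
```

Request:
move_arm(
  targets=[
    [[0,2.5,-3,0],[0,3.3,-4,0],[0,3.6,-3.8,0],[0,3.8,-3.6,0],[0,4,-3.3,0]],
  ],
)

```text
clock: 16.37
tool_pos: [560.5, 78.5, 158.1]
tcp_rot: [-180.0, -0.0, 3.4]
ft_force: [-1.4, 3.7, 3.8]
finger_gap: 0.3
```

```bash
python3 lv.py L 0.6 5 9
```

```text
rack [  0.2 160.8 158.1] a est 0.942 F [-1.4  3.7  3.8] t 16.3667
[[0, np.float64(4.4), np.float64(-1.8), 0], [0, np.float64(4.6), np.float64(-2.9), 0], [0, np.float64(4.8), np.float64(-2.6), 0], [0, np.float64(5.0), np.float64(-2.3), 0], [0, np.float64(5.1), np.float64(-1.9), 0]]
```

Request:
move_arm(
  targets=[
    [[0,4.4,-3.2,0],[0,4.6,-2.9,0],[0,4.8,-2.6,0],[0,5,-2.3,0],[0,2,-0.8,0]],
  ],
)

```text
clock: 16.78
tool_pos: [561.8, 56.3, 169.3]
tcp_rot: [180.0, -0.0, 3.3]
ft_force: [-0.2, 2.0, 1.9]
finger_gap: 0.3
```

```bash
python3 lv.py L 0.45 5 7;python3 shot.py 14 side 260 170 400 290
```

```text
rack [1.000e-01 1.386e+02 1.693e+02] a est 0.622 F [-0.2  2.   1.9] t 16.7833
[[0, np.float64(2.6), np.float64(-2.7), 0], [0, np.float64(2.6), np.float64(-0.8), 0], [0, np.float64(2.6), np.float64(-0.7), 0], [0, np.float64(2.7), np.float64(-0.6), 0], [0, np.float64(2.7), np.float64(-0.5), 0]]
scale 5.0
```

View pics/side14c.png

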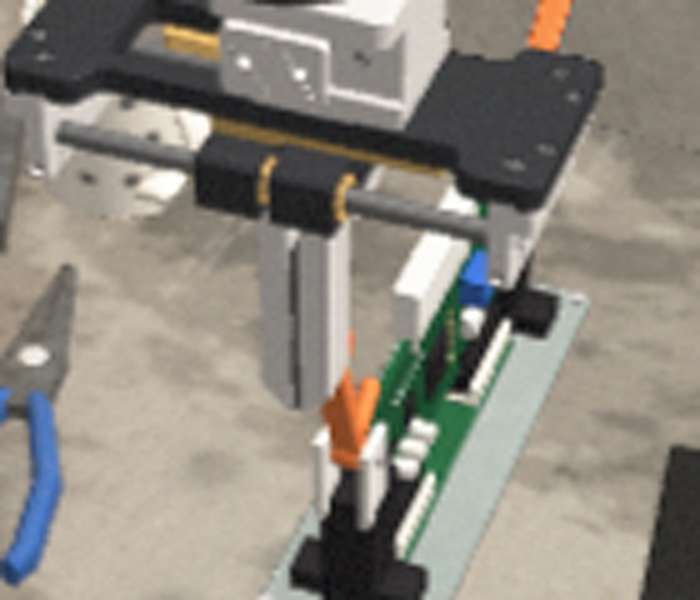

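Request:
move_arm(
  targets=[
    [[0,2.6,-1.5,0],[0,2.6,-0.9,0],[0,2.6,-0.7,0],[0,2.7,-0.6,0],[0,0,0,0]],
  ],
)

```text
clock: 17.25
tool_pos: [562.3, 46.5, 172.7]
tcp_rot: [180.0, 0.0, 3.4]
ft_force: [0.4, -0.2, 0.5]
finger_gap: 0.6
```

Request:
move_arm(
  targets=[
    [[0,2,-0.5,0],[0,2,-0.5,0],[0,2,-0.3,0],[0,2,-0.3,0],[0,0,0,0]],
  ],
)

```text
clock: 17.67
tool_pos: [562.8, 38.7, 174.4]
tcp_rot: [180.0, -0.0, 3.4]
ft_force: [-0.1, 0.5, 0.4]
finger_gap: 0.4
```

```bash
python3 lv.py L 0.2 5 6
```

```text
rack [  0.  120.9 174.4] a est 0.394 F [-0.1  0.5  0.4] t 17.6667
[[0, np.float64(3.1), np.float64(-2.3), 0], [0, np.float64(3.1), np.float64(-0.2), 0], [0, np.float64(3.1), np.float64(-0.1), 0], [0, np.float64(3.1), np.float64(0.0), 0], [0, np.float64(3.1), np.float64(0.2), 0]]
```

Request:
move_arm(
  targets=[
    [[0,2,-0.8,0],[0,2,-0.5,0],[0,2,-0.3,0],[0,1,0,0],[0,0,0,0]],
  ],
)

```text
clock: 18.08
tool_pos: [563.0, 32.3, 175.9]
tcp_rot: [-180.0, 0.0, 3.4]
ft_force: [-2.1, 3.3, -0.5]
finger_gap: 0.4
```

Request:
move_arm(
  targets=[
    [[0,1.5,0,0],[0,1.5,0,0],[0,1.5,0,0],[0,0.5,0,0],[0,0,0,0]],
  ],
)

```text
clock: 18.5
tool_pos: [563.4, 27.7, 176.3]
tcp_rot: [-180.0, -0.0, 3.4]
ft_force: [-2.2, 4.7, 3.7]
finger_gap: 0.6
```

```bash
python3 lv.py L 0.2 5 6;python3 shot.py 15 side 260 170 400 290
```

```text
rack [1.000e-01 1.099e+02 1.763e+02] a est 0.257 F [-2.2  4.7  3.7] t 18.5
[[0, np.float64(0.9), np.float64(-0.7), 0], [0, np.float64(0.9), np.float64(0.0), 0], [0, np.float64(0.9), np.float64(0.0), 0], [0, np.float64(0.9), np.float64(0.0), 0], [0, np.float64(0.9), np.float64(0.1), 0]]
scale 5.0
```

View pics/side15c.png

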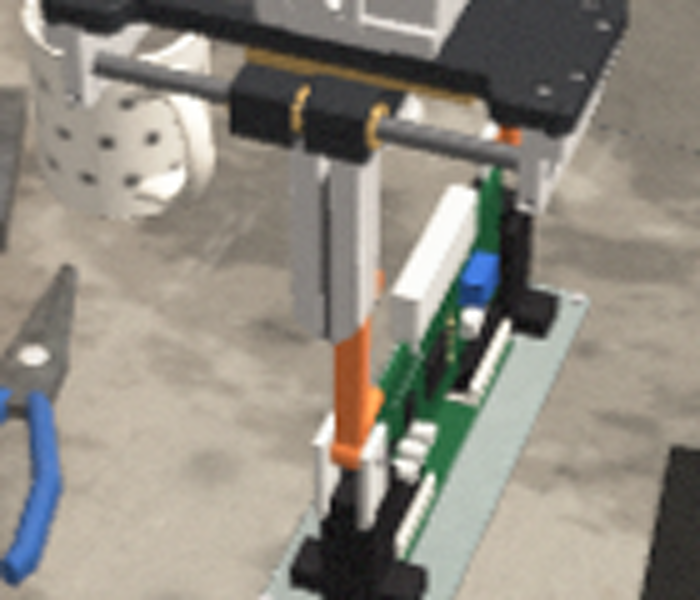

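Request:
move_arm(
  targets=[
    [[0,1.2,0,0],[0,1.2,0,0],[0,1.2,0,0],[0,1.2,0,0],[0,0,0,0]],
  ],
)

```text
clock: 18.97
tool_pos: [563.7, 23.2, 176.4]
tcp_rot: [-180.0, -0.0, 3.4]
ft_force: [-2.6, 6.5, 5.3]
finger_gap: 0.6
```

Request:
move_arm(
  targets=[
    [[0,1.2,0,0],[0,1.2,0,0],[0,1.2,0,0],[0,1.2,0,0],[0,0,0,0]],
  ],
)

```text
clock: 19.38
tool_pos: [564.0, 18.5, 176.3]
tcp_rot: [-179.9, -0.0, 3.4]
ft_force: [-2.4, 7.3, 3.7]
finger_gap: 0.6
```

```bash
python3 lv.py L 0.0 5 6
```

```text
rack [  0.  100.7 176.3] a est 0.14 F [-2.4  7.3  3.7] t 19.3833
[[0, np.float64(2.2), np.float64(0.3), 0], [0, np.float64(2.2), np.float64(0.4), 0], [0, np.float64(2.2), np.float64(0.4), 0], [0, np.float64(2.2), np.float64(0.5), 0], [0, np.float64(2.2), np.float64(0.6), 0]]
```

Request:
move_arm(
  targets=[
    [[0,1.2,0,0],[0,1.2,0,0],[0,0,0,0],[0,-8,0,0],[0,-6,-10,0]],
  ],
)

```text
clock: 19.8
tool_pos: [562.4, 29.1, 184.8]
tcp_rot: [180.0, 0.1, 3.4]
ft_force: [-0.0, -0.1, 0.2]
finger_gap: 0.6
```

Request:
move_arm(
  targets=[
    [[0,0,-20,0],[0,0,-25,0],[0,15,0,0],[0,25,0,0],[0,34,0,0]],
  ],
)

```text
clock: 20.22
tool_pos: [568.1, -43.1, 232.4]
tcp_rot: [180.0, -0.1, 3.6]
ft_force: [0.8, 0.2, -0.5]
finger_gap: 0.3
```

Request:
move_arm(
  targets=[
    [[0,36,0,0],[0,36,0,0],[0,36,0,0],[0,36,0,0],[0,36,0,0]],
  ],
)

```text
clock: 20.63
tool_pos: [578.4, -226.1, 231.9]
tcp_rot: [180.0, -0.0, 3.4]
ft_force: [1.5, -0.4, -0.0]
finger_gap: 0.5
```

```bash
python3 rg.py 0 -192 225; python3 shot.py 16 side 260 150 400 290
```

```text
rack [-1.000e-01 -1.443e+02  2.319e+02]
at [ 578.4 -226.1  231.9] 3.41 F [ 1.5 -0.4 -0. ] gap 0.5 t 20.6333
[[0.0, 9.5, 1.4, 0.0], [0.0, 9.5, 1.4, 0.0], [0.0, 9.5, 1.4, 0.0], [0.0, 9.5, 1.4, 0.0], [0.0, 9.5, 1.4, 0.0]]
scale 4.285714285714286
```

View pics/side16c.png

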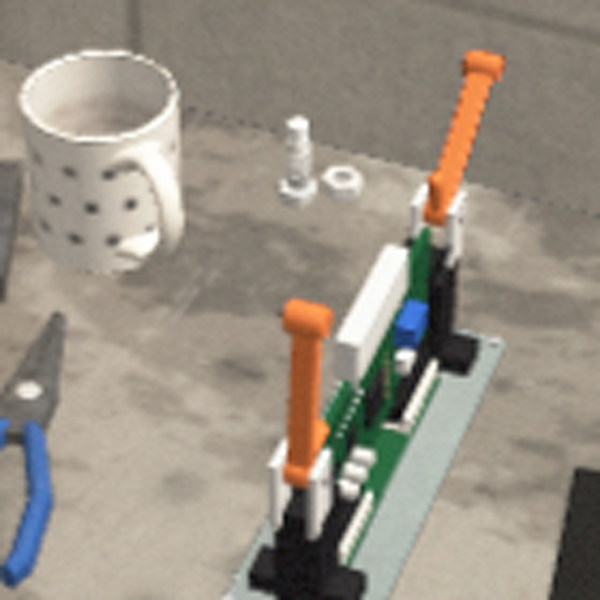

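Request:
move_arm(
  targets=[
    [[0,20,0,0],[0,20,0,0],[0,11,10,0],[0,0,20,0],[0,0,25,0]],
  ],
)

```text
clock: 21.1
tool_pos: [582.1, -275.9, 176.3]
tcp_rot: [179.9, -0.1, 3.3]
ft_force: [-0.3, 0.5, -0.6]
finger_gap: 0.1
```

Request:
move_arm(
  targets=[
    [[0,0,25,0],[0,0,15,0],[0,0,3,0],[0,0,0,0],[0,0,0,0]],
  ],
)

```text
clock: 21.52
tool_pos: [581.9, -275.0, 133.7]
tcp_rot: [180.0, -0.0, 3.4]
ft_force: [0.3, -0.2, 0.6]
finger_gap: 0.5
```

```bash
python3 lv.py R 0.6 15 9
```

```text
rack [   0.6 -193.4  133.7] a est 1.841 F [ 0.3 -0.2  0.6] t 21.5167
[[0, np.float64(-2.6), np.float64(33.1), 0], [0, np.float64(-0.8), np.float64(-6.6), 0], [0, np.float64(-1.4), np.float64(-6.5), 0], [0, np.float64(-1.9), np.float64(-6.3), 0], [0, np.float64(-2.4), np.float64(-6.2), 0]]
[[0, np.float64(-2.9), np.float64(-5.9), 0], [0, np.float64(-3.4), np.float64(-5.7), 0], [0, np.float64(-3.8), np.float64(-5.4), 0], [0, np.float64(-4.3), np.float64(-5.0), 0], [0, np.float64(-4.7), np.float64(-4.7), 0]]
[[0, np.float64(-5.1), np.float64(-4.3), 0], [0, np.float64(-5.4), np.float64(-3.8), 0], [0, np.float64(-5.7), np.float64(-3.4), 0], [0, np.float64(-5.9), np.float64(-2.9), 0], [0, np.float64(-6.2), np.float64(-2.4), 0]]
```

Request:
move_arm(
  targets=[
    [[0,-4,0,0],[0,-4,0,0],[0,-3,0,0],[0,-2.4,-3.5,0],[0,-2.6,-4,0]],
  ],
)

```text
clock: 21.93
tool_pos: [580.5, -259.1, 140.9]
tcp_rot: [180.0, -0.0, 3.4]
ft_force: [-0.0, -1.1, -0.9]
finger_gap: 0.5
```

```bash
python3 lv.py R 0.6 10 9
```

```text
rack [   0.  -177.4  140.9] a est 1.249 F [-0.  -1.1 -0.9] t 21.9333
[[0, np.float64(-3.0), np.float64(-1.9), 0], [0, np.float64(-3.3), np.float64(-4.0), 0], [0, np.float64(-3.6), np.float64(-3.8), 0], [0, np.float64(-3.8), np.float64(-3.5), 0], [0, np.float64(-4.0), np.float64(-3.3), 0]]
[[0, np.float64(-4.2), np.float64(-3.0), 0], [0, np.float64(-4.4), np.float64(-2.7), 0], [0, np.float64(-4.6), np.float64(-2.5), 0], [0, np.float64(-4.7), np.float64(-2.2), 0], [0, np.float64(-4.9), np.float64(-1.8), 0]]
```

Request:
move_arm(
  targets=[
    [[0,-3,-2.5,0],[0,-3.3,-4,0],[0,-3.6,-3.8,0],[0,-3.8,-3.5,0],[0,-4,-3.3,0]],
  ],
)

```text
clock: 22.35
tool_pos: [579.6, -243.0, 158.8]
tcp_rot: [179.9, -0.1, 3.3]
ft_force: [0.8, -4.6, 3.8]
finger_gap: 0.5
```

Request:
move_arm(
  targets=[
    [[0,-4.2,-3,0],[0,-4.4,-2.8,0],[0,-4.6,-2.5,0],[0,-4.7,-2.2,0],[0,-2,-0.8,0]],
  ],
)

```text
clock: 22.77
tool_pos: [578.3, -220.6, 169.1]
tcp_rot: [-180.0, -0.0, 3.5]
ft_force: [0.8, -0.6, 1.6]
finger_gap: 0.6
```

```bash
python3 lv.py R 0.4 5 7;python3 shot.py 17 side 290 130 430 250
```

```text
rack [   0.2 -138.9  169.1] a est 0.626 F [ 0.8 -0.6  1.6] t 22.7667
[[0, np.float64(-3.4), np.float64(-3.0), 0], [0, np.float64(-3.5), np.float64(-1.0), 0], [0, np.float64(-3.5), np.float64(-0.9), 0], [0, np.float64(-3.5), np.float64(-0.7), 0], [0, np.float64(-3.6), np.float64(-0.5), 0]]
scale 5.0
```

View pics/side17c.png

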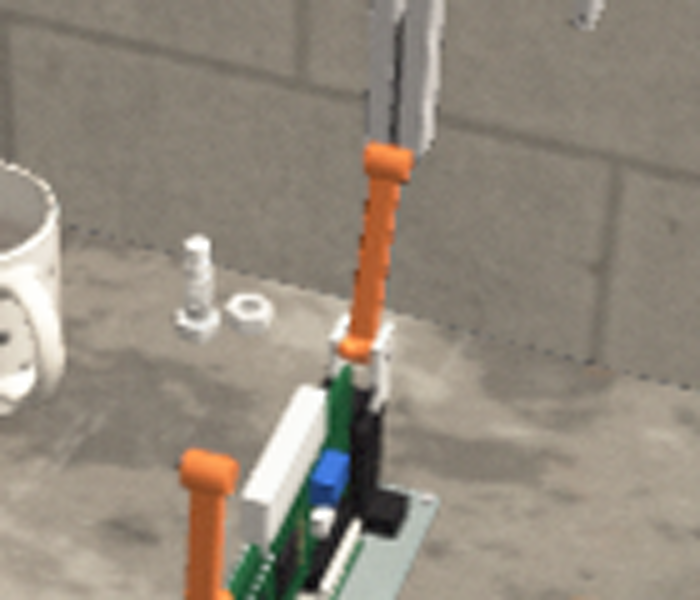

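Request:
move_arm(
  targets=[
    [[0,-3,-2,0],[0,-3,-1,0],[0,-3,-0.8,0],[0,-3,-0.6,0],[0,0,0,0]],
  ],
)

```text
clock: 23.23
tool_pos: [577.5, -209.0, 173.3]
tcp_rot: [-180.0, -0.0, 3.4]
ft_force: [0.3, -0.4, -0.3]
finger_gap: 0.2
```

Request:
move_arm(
  targets=[
    [[0,-2,-0.6,0],[0,-2,-0.5,0],[0,-2,-0.4,0],[0,-2,-0.2,0],[0,0,0,0]],
  ],
)

```text
clock: 23.65
tool_pos: [577.0, -201.7, 175.0]
tcp_rot: [180.0, -0.0, 3.4]
ft_force: [-1.1, -2.2, 1.1]
finger_gap: 0.7
```

```bash
python3 lv.py R 0.1 5 6
```

```text
rack [  -0.  -119.9  175. ] a est 0.381 F [-1.1 -2.2  1.1] t 23.65
[[0, np.float64(-4.5), np.float64(-1.9), 0], [0, np.float64(-4.5), np.float64(-0.1), 0], [0, np.float64(-4.5), np.float64(0.1), 0], [0, np.float64(-4.5), np.float64(0.4), 0], [0, np.float64(-4.5), np.float64(0.6), 0]]
```

Request:
move_arm(
  targets=[
    [[0,-1.5,-0.6,0],[0,-1.5,-0.4,0],[0,-1.5,-0.2,0],[0,-1.5,0,0],[0,0,0,0]],
  ],
)

```text
clock: 24.07
tool_pos: [576.6, -196.0, 176.1]
tcp_rot: [180.0, 0.0, 3.4]
ft_force: [0.1, -4.0, -1.6]
finger_gap: -0.0
```

Request:
move_arm(
  targets=[
    [[0,-1.5,0,0],[0,-1.5,0,0],[0,-1.5,0,0],[0,-1.5,0,0],[0,0,0,0]],
  ],
)

```text
clock: 24.48
tool_pos: [576.3, -190.3, 176.5]
tcp_rot: [180.0, -0.0, 3.4]
ft_force: [-0.9, -5.4, 2.3]
finger_gap: 0.2
```

Request:
move_arm(
  targets=[
    [[0,-1.5,0,0],[0,-1.5,0,0],[0,-1.5,0,0],[0,-1,0,0],[0,0,0,0]],
  ],
)

```text
clock: 24.9
tool_pos: [575.9, -185.0, 176.5]
tcp_rot: [179.9, -0.0, 3.4]
ft_force: [-1.9, -5.5, 2.8]
finger_gap: 0.5
```

```bash
python3 lv.py R 0 5 6; python3 shot.py 18 side 290 150 410 270
```

```text
rack [-1.000e-01 -1.032e+02  1.765e+02] a est 0.172 F [-1.9 -5.5  2.8] t 24.9
[[0, np.float64(-2.7), np.float64(0.2), 0], [0, np.float64(-2.7), np.float64(0.4), 0], [0, np.float64(-2.7), np.float64(0.5), 0], [0, np.float64(-2.7), np.float64(0.6), 0], [0, np.float64(-2.7), np.float64(0.7), 0]]
scale 5.0
```

View pics/side18c.png

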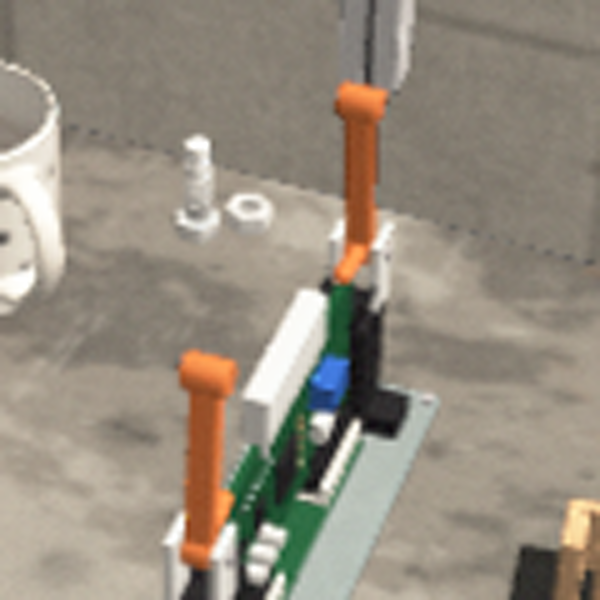

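Request:
move_arm(
  targets=[
    [[0,-1.5,0.2,0],[0,-1.5,0.2,0],[0,-1.5,0.2,0],[0,-1,0,0],[0,0,0,0]],
  ],
)

```text
clock: 25.37
tool_pos: [575.7, -179.8, 176.1]
tcp_rot: [179.9, -0.0, 3.4]
ft_force: [-1.8, -7.1, 4.9]
finger_gap: 0.5
```

Request:
move_arm(
  targets=[
    [[0,-1.5,0.2,0],[0,-1.5,0.3,0],[0,-1.5,0.3,0],[0,-1,0.2,0],[0,0,0,0]],
  ],
)

```text
clock: 25.78
tool_pos: [575.5, -173.9, 175.1]
tcp_rot: [179.9, -0.0, 3.4]
ft_force: [-1.7, -6.6, 3.6]
finger_gap: 0.5
```

Request:
move_arm(
  targets=[
    [[0,-1,0.2,0],[0,-1,0.2,0],[0,0,0,0],[0,8,0,0],[0,6,-10,0]],
  ],
)

```text
clock: 26.2
tool_pos: [575.2, -185.2, 183.0]
tcp_rot: [-179.9, 0.1, 3.4]
ft_force: [-0.1, -0.3, -0.1]
finger_gap: 0.3
```

Request:
move_arm(
  targets=[
    [[0,0,-20,0],[0,0,-25,0],[0,-15,0,0],[0,-25,0,0],[0,-34,0,0]],
  ],
)

```text
clock: 26.62
tool_pos: [571.7, -112.8, 229.8]
tcp_rot: [180.0, -0.0, 3.2]
ft_force: [0.9, -0.1, -0.8]
finger_gap: 0.6
```

```bash
python3 rg.py 0 120 230
```

```text
rack [ -0.  -30.8 229.8]
at [ 571.7 -112.8  229.8] 3.19 F [ 0.9 -0.1 -0.8] gap 0.6 t 26.6167
[[-0.1, -30.2, -0.0, -0.04], [-0.1, -30.2, -0.0, -0.04], [-0.1, -30.2, -0.0, -0.04], [-0.0, -30.2, -0.0, -0.04], [-0.0, -30.2, -0.0, -0.04]]
```

Request:
move_arm(
  targets=[
    [[0,-30,0,0],[0,-30,0,0],[0,-30,0,0],[0,-30,0,0],[0,-30,0,0]],
  ],
)

```text
clock: 27.03
tool_pos: [562.5, 39.9, 229.7]
tcp_rot: [-180.0, -0.0, 3.4]
ft_force: [1.2, 0.8, 0.3]
finger_gap: 0.2
```

Request:
move_arm(
  targets=[
    [[0,0,20,0],[0,0,20,0],[0,0,14,0],[0,0,0,0],[0,0,0,0]],
  ],
)

```text
clock: 27.45
tool_pos: [562.6, 38.4, 175.3]
tcp_rot: [-180.0, 0.1, 3.4]
ft_force: [0.8, -0.7, 0.5]
finger_gap: 0.4
```

```bash
python3 lv.py L 0.1 5 6; python3 shot.py 19 side 290 150 410 270
```

```text
rack [ -0.2 120.6 175.3] a est 0.391 F [ 0.8 -0.7  0.5] t 27.45
[[0, np.float64(4.6), np.float64(-1.6), 0], [0, np.float64(4.6), np.float64(-0.2), 0], [0, np.float64(4.6), np.float64(0.1), 0], [0, np.float64(4.6), np.float64(0.4), 0], [0, np.float64(4.6), np.float64(0.7), 0]]
scale 5.0
```

View pics/side19c.png

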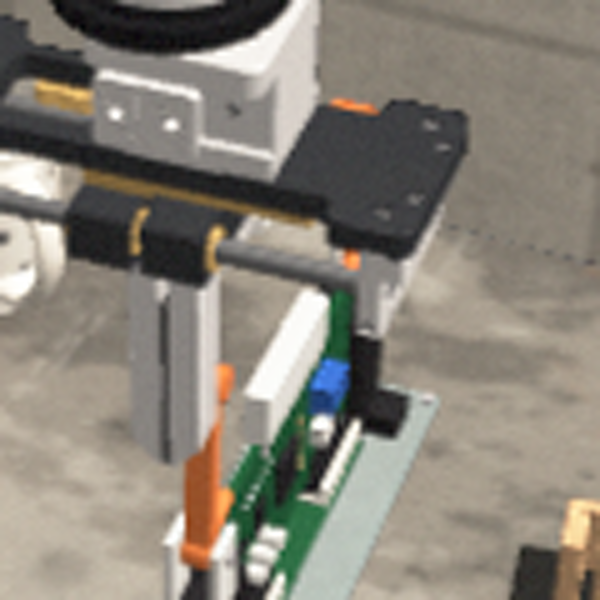

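Request:
move_arm(
  targets=[
    [[0,4.5,0,0],[0,4.5,0,0],[0,4.5,0,0],[0,4.5,0,0],[0,1.5,0,0]],
  ],
)

```text
clock: 27.92
tool_pos: [564.4, 18.5, 175.8]
tcp_rot: [-180.0, -0.1, 3.4]
ft_force: [-0.8, 4.9, 4.6]
finger_gap: 0.4
```

Request:
move_arm(
  targets=[
    [[0,1.5,0,0],[0,1.5,0.2,0],[0,1.5,0.2,0],[0,1.5,0.2,0],[0,0,0,0]],
  ],
)

```text
clock: 28.33
tool_pos: [564.6, 13.2, 174.9]
tcp_rot: [-180.0, -0.1, 3.4]
ft_force: [0.3, 4.1, 4.1]
finger_gap: 0.2
```

Request:
move_arm(
  targets=[
    [[0,1.5,0.3,0],[0,1.5,0.3,0],[0,1.5,0.3,0],[0,1,0.2,0],[0,0,0,0]],
  ],
)

```text
clock: 28.75
tool_pos: [564.9, 7.8, 173.8]
tcp_rot: [-180.0, -0.0, 3.4]
ft_force: [0.0, 4.3, 4.2]
finger_gap: 0.7
```

```bash
python3 lv.py L -0.1 5 5
```

```text
rack [  0.3  89.9 173.8] a est 0.003 F [0.  4.3 4.2] t 28.75
[[0, np.float64(1.6), np.float64(-0.9), 0], [0, np.float64(1.6), np.float64(0.5), 0], [0, np.float64(1.6), np.float64(0.5), 0], [0, np.float64(1.6), np.float64(0.5), 0], [0, np.float64(1.5), np.float64(0.6), 0]]
```

Request:
move_arm(
  targets=[
    [[0,1.2,-0.5,0],[0,1.2,0,0],[0,1.2,0,0],[0,1.2,0,0],[0,0,0,0]],
  ],
)

```text
clock: 29.17
tool_pos: [564.8, 3.9, 173.4]
tcp_rot: [-179.9, 0.0, 3.5]
ft_force: [3.3, 9.2, -7.3]
finger_gap: 0.6
```

Request:
move_arm(
  targets=[
    [[0,1.2,0.3,0],[0,1.2,0.3,0],[0,1.2,0.3,0],[0,0,0,0],[0,0,0,0]],
  ],
)

```text
clock: 29.58
tool_pos: [565.0, 0.6, 172.5]
tcp_rot: [-179.9, 0.0, 3.5]
ft_force: [2.5, 10.7, -6.8]
finger_gap: 0.5
```

```bash
python3 lv.py L -0.1 5 5; python3 shot.py 20 side 290 150 410 270
```

```text
rack [ -0.   82.7 172.5] a est -0.091 F [ 2.5 10.7 -6.8] t 29.5833
[[0, np.float64(0.1), np.float64(-0.3), 0], [0, np.float64(0.1), np.float64(0.1), 0], [0, np.float64(0.1), np.float64(0.1), 0], [0, np.float64(0.1), np.float64(0.1), 0], [0, np.float64(0.1), np.float64(0.1), 0]]
scale 5.0
```

View pics/side20c.png

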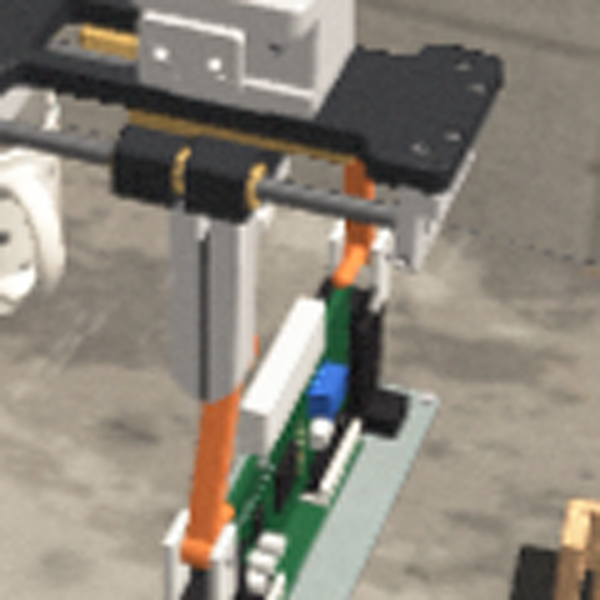

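Request:
move_arm(
  targets=[
    [[0,0.7,0.3,0],[0,0.7,0.3,0],[0,0.6,0.3,0],[0,0,0,0],[0,0,0,0]],
  ],
)

```text
clock: 30.05
tool_pos: [565.1, -1.4, 171.8]
tcp_rot: [-179.9, -0.0, 3.5]
ft_force: [2.1, 11.1, -4.8]
finger_gap: 0.8
```

Request:
move_arm(
  targets=[
    [[0,0.7,0.4,0],[0,0.7,0.4,0],[0,0.6,0.4,0],[0,0,0,0],[0,0,0,0]],
  ],
)

```text
clock: 30.47
tool_pos: [565.4, -3.7, 170.9]
tcp_rot: [-179.9, -0.0, 3.5]
ft_force: [-0.1, 9.5, -0.7]
finger_gap: 0.5
```

Request:
move_arm(
  targets=[
    [[0,0.5,0.2,0],[0,0.5,0.2,0],[0,0,0,0],[0,0,0,0],[0,0,0,0]],
  ],
)

```text
clock: 30.88
tool_pos: [565.4, -4.6, 170.6]
tcp_rot: [-179.9, -0.0, 3.5]
ft_force: [0.6, 9.9, 0.5]
finger_gap: 0.7
```

Request:
move_arm(
  targets=[
    [[0,0.5,0.2,0],[0,0.5,0.2,0],[0,0,0,0],[0,0,0,0],[0,0,0,0]],
  ],
)

```text
clock: 31.3
tool_pos: [565.5, -5.6, 170.2]
tcp_rot: [-179.9, -0.0, 3.5]
ft_force: [0.1, 9.0, -0.1]
finger_gap: 0.5
```

Request:
move_arm(
  targets=[
    [[0,0.5,0.2,0],[0,0.5,0.2,0],[0,0,0,0],[0,0,0,0],[0,0,0,0]],
  ],
)

```text
clock: 31.72
tool_pos: [565.5, -6.6, 169.7]
tcp_rot: [-179.9, -0.0, 3.5]
ft_force: [0.6, 9.5, 0.6]
finger_gap: 0.5
```

Request:
move_arm(
  targets=[
    [[0,0.5,0.2,0],[0,0.5,0.2,0],[0,0,0,0],[0,0,0,0],[0,0,0,0]],
  ],
)

```text
clock: 32.13
tool_pos: [565.6, -7.6, 169.4]
tcp_rot: [-179.9, -0.0, 3.5]
ft_force: [0.5, 10.1, 1.1]
finger_gap: 0.3
```

Request:
move_arm(
  targets=[
    [[0,0.5,0.2,0],[0,0.5,0.2,0],[0,0,0,0],[0,0,0,0],[0,0,0,0]],
  ],
)

```text
clock: 32.55
tool_pos: [565.6, -8.6, 168.9]
tcp_rot: [-179.9, -0.0, 3.5]
ft_force: [2.1, 9.8, 0.5]
finger_gap: 0.3
```

Request:
move_arm(
  targets=[
    [[0,0.5,0.2,0],[0,0.5,0.2,0],[0,0,0,0],[0,0,0,0],[0,0,0,0]],
  ],
)

```text
clock: 32.97
tool_pos: [565.7, -9.5, 168.6]
tcp_rot: [-179.9, -0.0, 3.5]
ft_force: [1.7, 10.2, 0.1]
finger_gap: 0.3
```

```bash
python3 lv.py L -0.25 5 5; python3 shot.py 21 side 290 150 410 270
```

```text
rack [1.000e-01 7.270e+01 1.686e+02] a est -0.23 F [ 1.7 10.2  0.1] t 32.9667
[[0, np.float64(0.3), np.float64(0.5), 0], [0, np.float64(0.3), np.float64(0.2), 0], [0, np.float64(0.3), np.float64(0.2), 0], [0, np.float64(0.3), np.float64(0.2), 0], [0, np.float64(0.3), np.float64(0.2), 0]]
scale 5.0
```

View pics/side21c.png

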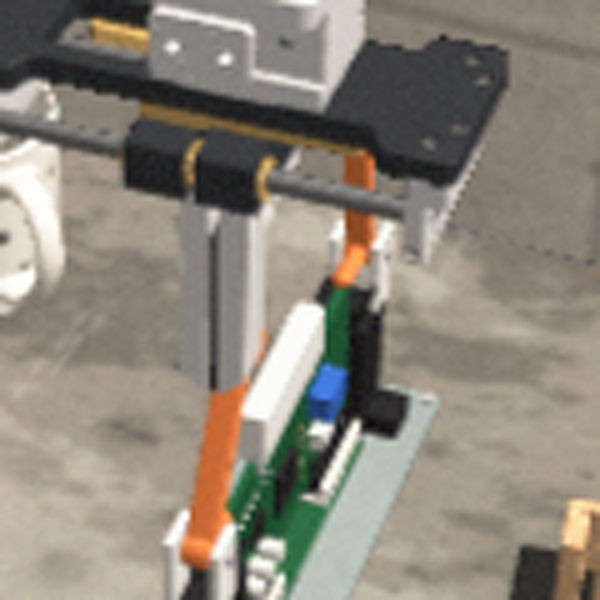

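Request:
move_arm(
  targets=[
    [[0,0.5,0.2,0],[0,0.5,0.3,0],[0,0.5,0.3,0],[0,0,0,0],[0,0,0,0]],
  ],
)

```text
clock: 33.43
tool_pos: [565.8, -10.6, 168.0]
tcp_rot: [-179.9, -0.0, 3.5]
ft_force: [-1.1, 11.2, 3.5]
finger_gap: 0.5
```

Request:
move_arm(
  targets=[
    [[0,0.5,0.2,0],[0,0.5,0.3,0],[0,0.5,0.3,0],[0,0,0,0],[0,0,0,0]],
  ],
)

```text
clock: 33.85
tool_pos: [566.0, -11.7, 167.4]
tcp_rot: [-179.9, -0.0, 3.5]
ft_force: [-2.7, 12.9, 8.3]
finger_gap: 0.4
```

Request:
move_arm(
  targets=[
    [[0,-4,0,0],[0,-8,-10,0],[0,-8,-20,0],[0,0,-25,0],[0,10,-6,0]],
  ],
)

```text
clock: 34.27
tool_pos: [566.4, -1.8, 231.9]
tcp_rot: [-180.0, -0.2, 3.6]
ft_force: [1.4, 0.9, 0.5]
finger_gap: 0.4
```

Request:
move_arm(
  targets=[
    [[0,34,0,0],[0,36,0,0],[0,36,0,0],[0,36,0,0],[0,36,0,0]],
  ],
)

```text
clock: 34.68
tool_pos: [575.3, -184.2, 228.4]
tcp_rot: [180.0, 0.0, 3.4]
ft_force: [1.0, -0.2, 0.4]
finger_gap: 0.5
```

```bash
python3 rg.py 0 -108 176; python3 shot.py 22 side 290 150 410 270
```

```text
rack [  -0.6 -102.3  228.4]
at [ 575.3 -184.2  228.4] 3.38 F [ 1.  -0.2  0.4] gap 0.5 t 34.6833
[[0.1, 1.1, 10.5, -0.0], [0.1, 1.1, 10.5, -0.0], [0.1, 1.1, 10.5, -0.0], [0.1, 1.1, 10.5, -0.0], [0.1, 1.1, 10.5, -0.0]]
scale 5.0
```

View pics/side22c.png

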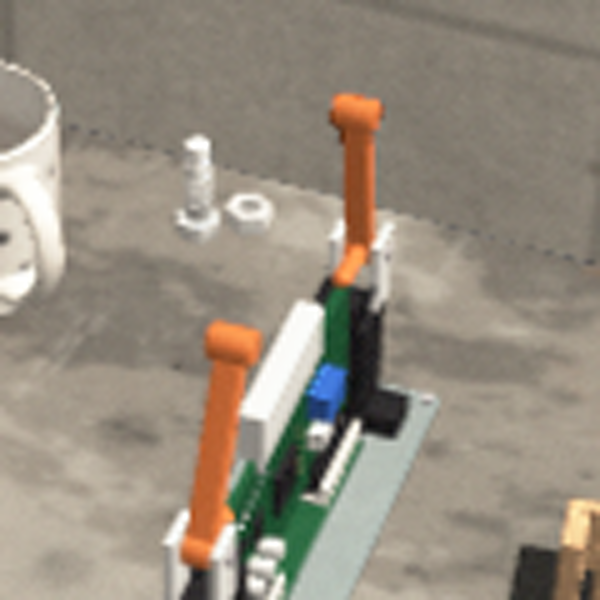

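Request:
move_arm(
  targets=[
    [[0,3,14,0],[0,3,20,0],[0,0,16,0],[0,0,4,0],[0,0,0,0]],
  ],
)

```text
clock: 35.15
tool_pos: [575.4, -187.8, 173.1]
tcp_rot: [-180.0, 0.1, 3.4]
ft_force: [0.1, -0.7, 0.8]
finger_gap: 0.5
```

Request:
move_arm(
  targets=[
    [[0,-5,0,0],[0,-5,0,0],[0,-4,0,0],[0,-2,0,0],[0,-1,0.2,0]],
  ],
)

```text
clock: 35.57
tool_pos: [575.4, -171.1, 174.4]
tcp_rot: [179.9, -0.1, 3.4]
ft_force: [1.5, -6.7, -3.9]
finger_gap: 0.5
```

```bash
python3 lv.py R -0.1 5 5; python3 shot.py 23 side 290 150 410 270
```

```text
rack [  0.2 -89.3 174.4] a est -0.005 F [ 1.5 -6.7 -3.9] t 35.5667
[[0, np.float64(-1.5), np.float64(-0.1), 0], [0, np.float64(-1.5), np.float64(0.5), 0], [0, np.float64(-1.4), np.float64(0.5), 0], [0, np.float64(-1.4), np.float64(0.5), 0], [0, np.float64(-1.4), np.float64(0.5), 0]]
scale 5.0
```

View pics/side23c.png

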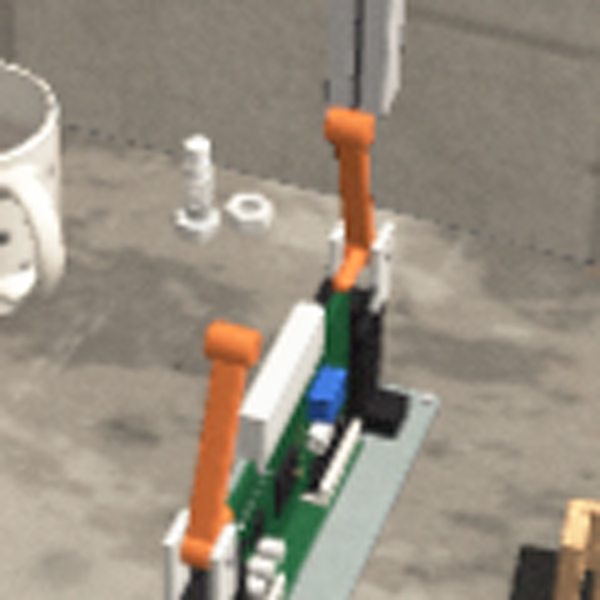

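Request:
move_arm(
  targets=[
    [[0,-1.3,0.5,0],[0,-1.3,0.5,0],[0,-1.3,0.5,0],[0,-1.3,0.5,0],[0,0,0,0]],
  ],
)

```text
clock: 36.03
tool_pos: [575.3, -165.7, 172.9]
tcp_rot: [179.9, -0.1, 3.4]
ft_force: [-0.7, -3.8, 3.4]
finger_gap: 0.6
```

Request:
move_arm(
  targets=[
    [[0,-1.3,0.5,0],[0,-1.3,0.5,0],[0,-1.3,0.5,0],[0,-1,0.4,0],[0,0,0,0]],
  ],
)

```text
clock: 36.45
tool_pos: [575.1, -160.9, 170.8]
tcp_rot: [179.9, -0.1, 3.4]
ft_force: [-0.6, -4.3, 3.7]
finger_gap: 0.6
```

```bash
python3 lv.py R -0.2 5 5
```

```text
rack [  0.5 -79.1 170.8] a est -0.14 F [-0.6 -4.3  3.7] t 36.45
[[0, np.float64(-0.9), np.float64(-0.2), 0], [0, np.float64(-0.9), np.float64(0.4), 0], [0, np.float64(-0.9), np.float64(0.4), 0], [0, np.float64(-0.9), np.float64(0.4), 0], [0, np.float64(-0.9), np.float64(0.4), 0]]
```

Request:
move_arm(
  targets=[
    [[0,-0.7,0,0],[0,-0.7,0.2,0],[0,-0.7,0.3,0],[0,-0.4,0.2,0],[0,0,0,0]],
  ],
)

```text
clock: 36.87
tool_pos: [575.0, -158.7, 170.0]
tcp_rot: [179.9, -0.1, 3.4]
ft_force: [0.4, -5.9, 3.2]
finger_gap: 0.2
```

Request:
move_arm(
  targets=[
    [[0,-0.6,0.3,0],[0,-0.6,0.3,0],[0,-0.6,0.3,0],[0,0,0,0],[0,0,0,0]],
  ],
)

```text
clock: 37.28
tool_pos: [574.9, -157.3, 169.4]
tcp_rot: [179.9, -0.1, 3.4]
ft_force: [-1.1, -7.6, 5.6]
finger_gap: 0.7
```

Request:
move_arm(
  targets=[
    [[0,-0.5,0.3,0],[0,-0.5,0.3,0],[0,-0.5,0.2,0],[0,0,0,0],[0,0,0,0]],
  ],
)

```text
clock: 37.7
tool_pos: [574.9, -156.4, 168.8]
tcp_rot: [179.9, -0.1, 3.3]
ft_force: [-0.4, -9.8, 7.8]
finger_gap: 0.5
```

Request:
move_arm(
  targets=[
    [[0,-0.5,0.3,0],[0,-0.5,0.2,0],[0,0,0,0],[0,0,0,0],[0,0,0,0]],
  ],
)

```text
clock: 38.12
tool_pos: [575.0, -155.7, 168.4]
tcp_rot: [179.8, -0.1, 3.3]
ft_force: [0.2, -12.7, 8.4]
finger_gap: 0.5
```

```bash
python3 lv.py R -0.2 5 5;python3 shot.py 24 side 300 140 400 270
```

```text
rack [  0.7 -73.9 168.4] a est -0.212 F [  0.2 -12.7   8.4] t 38.1167
[[0, np.float64(0.2), np.float64(-0.6), 0], [0, np.float64(0.2), np.float64(-0.1), 0], [0, np.float64(0.2), np.float64(-0.1), 0], [0, np.float64(0.2), np.float64(-0.1), 0], [0, np.float64(0.2), np.float64(-0.1), 0]]
scale 4.615384615384615
```

View pics/side24c.png

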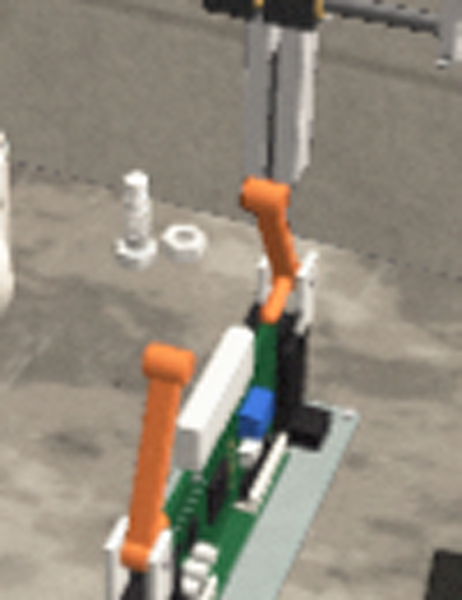

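Request:
move_arm(
  targets=[
    [[0,4,0,0],[0,8,-10,0],[0,8,-20,0],[0,0,-25,0],[0,0,-6,0]],
  ],
)

```text
clock: 38.58
tool_pos: [576.8, -174.2, 232.2]
tcp_rot: [180.0, -0.2, 3.4]
ft_force: [-0.3, 0.6, -0.3]
finger_gap: 0.5
```

```bash
python3 rg.py 0 95 228; python3 shot.py 25 side 300 150 400 280
python3 - <<'E'
import cv2,numpy as np
a=cv2.imread('pics/side11.png')[185:275,325:375];b=cv2.imread('pics/side25.png')[185:275,325:375]
f=lambda i:cv2.resize(i,None,fx=6.5,fy=6.5,interpolation=cv2.INTER_CUBIC)
o=np.hstack([f(a),f(b)])
for y in range(0,o.shape[0],50): cv2.line(o,(0,y),(o.shape[1],y),(0,0,255),1)
cv2.imwrite('pics/cmp.png',o)
E
```

```text
rack [  1.4 -92.4 232.2]
at [ 576.8 -174.2  232.2] 3.39 F [-0.3  0.6 -0.3] gap 0.5 t 38.5833
[[-0.1, -18.7, 0.4, -0.0], [-0.1, -18.7, 0.4, -0.0], [-0.1, -18.7, 0.4, -0.0], [-0.1, -18.7, 0.4, -0.0], [-0.1, -18.7, 0.4, -0.0]]
[[-0.1, -18.7, 0.4, -0.0], [-0.1, -18.7, 0.4, -0.0], [-0.1, -18.7, 0.4, -0.0], [-0.1, -18.7, 0.4, -0.0], [-0.1, -18.7, 0.4, -0.0]]
scale 4.615384615384615
```

View pics/cmp.png

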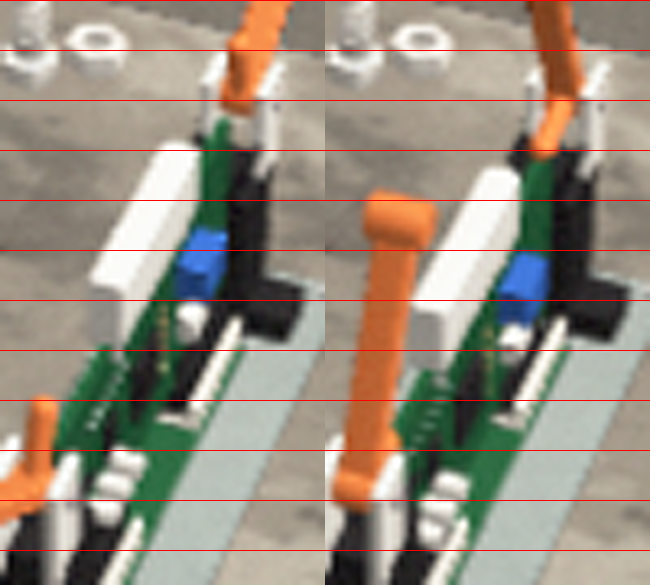

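```bash
cat > dz.py <<'E'
import sys
from h import *
from rg import r2w,R
a=cv2.imread('pics/side11.png');b=cv2.imread(f'pics/side{sys.argv[1]}.png')
def sub(x0,y0,x1,y1):
    T=a[y0:y1,x0:x1];m=cv2.resize(T,None,fx=8,fy=8,interpolation=cv2.INTER_CUBIC)
    S=cv2.resize(b[y0-6:y1+12,x0-6:x1+6],None,fx=8,fy=8,interpolation=cv2.INTER_CUBIC)
    r=cv2.matchTemplate(S,m,cv2.TM_CCOEFF_NORMED);_,v,_,l=cv2.minMaxLoc(r);return (l[0]-48)/8,(l[1]-48)/8,round(v,3)
for nm,rg,y in [('blue',(350,218,362,236),-35),('caps',(337,252,349,268),45),('railfar',(347,204,358,216),-35),('static foot',(360,226,374,240),-90)]:
    du,dv,v=sub(*rg)
    w=W(R,[(0,y,90),(0,y+1,90),(1,y,90),(0,y,89)]);p=proj('side',w)
    J=np.c_[p[1]-p[0],p[3]-p[0]]
    print(nm,du,dv,v,'dy,drop',np.linalg.solve(J,[du,dv]).round(1),'px/mm drop',(p[3]-p[0]).round(3))
E
python3 dz.py 25
```

```text
blue -0.75 3.375 0.853 dy,drop [4.2 5.5] px/mm drop [-0.014  0.382]
caps -0.25 3.375 0.772 dy,drop [1.1 7.8] px/mm drop [-0.006  0.386]
railfar -0.625 3.875 0.953 dy,drop [3.3 7.6] px/mm drop [-0.014  0.382]
static foot 0.0 0.0 0.998 dy,drop [0. 0.] px/mm drop [-0.018  0.379]
```

Request:
move_arm(
  targets=[
    [[0,-37,0,0],[0,-37,0,0],[0,-37,0,0],[0,-37,0,0],[0,-35,0,0]],
  ],
)

```text
clock: 39.05
tool_pos: [563.7, 11.1, 227.9]
tcp_rot: [-180.0, 0.0, 3.4]
ft_force: [0.7, 0.1, 0.5]
finger_gap: 0.2
```

Request:
move_arm(
  targets=[
    [[0,0,20,0],[0,0,22,0],[0,0,20,0],[0,5,2,0],[0,5,0,0]],
  ],
)

```text
clock: 39.47
tool_pos: [564.3, -1.1, 163.1]
tcp_rot: [-180.0, 0.1, 3.5]
ft_force: [-0.1, 2.7, -0.8]
finger_gap: 0.3
```

```bash
python3 rg.py 0 74 168;python3 lv.py L -0.22 5 5
```

```text
rack [ -0.8  81.1 163.1]
at [564.3  -1.1 163.1] 3.46 F [-0.1  2.7 -0.8] gap 0.3 t 39.4667
[[0.2, 1.4, -1.0, 0.01], [0.2, 1.4, -1.0, 0.01], [0.2, 1.4, -1.0, 0.01], [0.2, 1.4, -1.0, 0.01], [0.2, 1.4, -1.0, 0.01]]
rack [ -0.8  81.1 163.1] a est -0.114 F [-0.1  2.7 -0.8] t 39.4667
[[0, np.float64(1.6), np.float64(-8.4), 0], [0, np.float64(1.6), np.float64(0.7), 0], [0, np.float64(1.5), np.float64(0.7), 0], [0, np.float64(1.5), np.float64(0.8), 0], [0, np.float64(1.5), np.float64(0.8), 0]]
```

Request:
move_arm(
  targets=[
    [[0,-2,-2,0],[0,0,-3,0],[0,3,0,0],[0,3,0,0],[0,2,0,0]],
  ],
)

```text
clock: 39.88
tool_pos: [566.1, -6.3, 169.7]
tcp_rot: [-179.9, -0.1, 3.4]
ft_force: [1.8, 10.5, -3.1]
finger_gap: 0.4
```

Request:
move_arm(
  targets=[
    [[0,1,0,0],[0,1,0,0],[0,0.5,0,0],[0,0,0,0],[0,0,0,0]],
  ],
)

```text
clock: 40.3
tool_pos: [566.1, -7.5, 169.2]
tcp_rot: [-179.8, -0.1, 3.5]
ft_force: [2.8, 12.2, -4.1]
finger_gap: 0.2
```

```bash
python3 rg.py 0 74 168;python3 lv.py L -0.22 5 5
```

```text
rack [  0.6  74.6 169.2]
at [566.1  -7.5 169.2] 3.49 F [ 2.8 12.2 -4.1] gap 0.2 t 40.3
[[-0.1, 0.1, 0.2, 0.02], [-0.1, 0.1, 0.2, 0.02], [-0.1, 0.1, 0.2, 0.02], [-0.1, 0.1, 0.2, 0.02], [-0.1, 0.1, 0.2, 0.02]]
rack [  0.6  74.6 169.2] a est -0.203 F [ 2.8 12.2 -4.1] t 40.3
[[0, np.float64(0.2), np.float64(0.1), 0], [0, np.float64(0.2), np.float64(0.1), 0], [0, np.float64(0.2), np.float64(0.1), 0], [0, np.float64(0.2), np.float64(0.1), 0], [0, np.float64(0.2), np.float64(0.1), 0]]
```

Request:
move_arm(
  targets=[
    [[0,0.7,0.4,0],[0,0.7,0.4,0],[0,0.6,0.4,0],[0,0,0,0],[0,0,0,0]],
  ],
)

```text
clock: 40.72
tool_pos: [566.3, -9.1, 168.5]
tcp_rot: [-179.8, -0.1, 3.5]
ft_force: [0.2, 13.5, 1.2]
finger_gap: 0.1
```

Request:
move_arm(
  targets=[
    [[0,0.6,0.4,0],[0,0.6,0.4,0],[0,0.6,0.4,0],[0,0,0,0],[0,0,0,0]],
  ],
)

```text
clock: 41.13
tool_pos: [566.5, -10.6, 167.7]
tcp_rot: [-179.8, -0.1, 3.5]
ft_force: [-2.5, 15.3, 7.4]
finger_gap: 0.6
```

```bash
python3 rg.py 0 74 168;python3 shot.py 26 side 300 170 400 280
```

```text
rack [  0.9  71.5 167.7]
at [566.5 -10.6 167.7] 3.52 F [-2.5 15.3  7.4] gap 0.6 t 41.1333
[[-0.2, -0.5, -0.1, 0.02], [-0.2, -0.5, -0.1, 0.02], [-0.2, -0.5, -0.1, 0.02], [-0.2, -0.5, -0.1, 0.02], [-0.2, -0.5, -0.1, 0.02]]
scale 5.454545454545454
```

View pics/side26c.png

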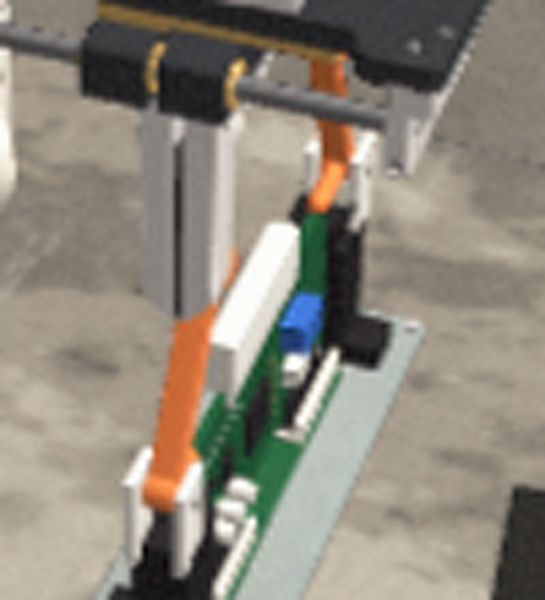

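Request:
move_arm(
  targets=[
    [[0,-4,0,0],[0,-8,-10,0],[0,-8,-20,0],[0,-15,-25,0],[0,-30,-10,0]],
  ],
)

```text
clock: 41.6
tool_pos: [563.2, 49.3, 235.0]
tcp_rot: [179.9, -0.2, 3.2]
ft_force: [1.6, 0.2, 0.2]
finger_gap: 0.6
```

Request:
move_arm(
  targets=[
    [[0,-36,0,0],[0,-36,0,0],[0,-36,0,0],[0,-36,0,0],[0,-10,0,0]],
  ],
)

```text
clock: 42.02
tool_pos: [551.5, 211.0, 232.8]
tcp_rot: [-179.9, -0.1, 3.7]
ft_force: [-1.1, 0.3, -0.2]
finger_gap: 0.9
```

```bash
python3 shot.py 27 side 300 150 400 280;python3 shot.py 27 top 270 235 470 300; python3 dz.py 27; python3 dz.py 22; python3 rg.py 0 -100 230
```

```text
scale 4.615384615384615
scale 4.0
blue -0.625 3.375 0.852 dy,drop [3.4 6.2] px/mm drop [-0.014  0.382]
caps -0.25 3.375 0.768 dy,drop [1.1 7.8] px/mm drop [-0.006  0.386]
railfar 0.625 4.25 0.781 dy,drop [-5.2 15.3] px/mm drop [-0.014  0.382]
static foot 0.0 0.0 0.998 dy,drop [0. 0.] px/mm drop [-0.018  0.379]
blue -0.75 2.625 0.91 dy,drop [4.4 3.4] px/mm drop [-0.014  0.382]
caps -0.25 3.375 0.767 dy,drop [1.1 7.8] px/mm drop [-0.006  0.386]
railfar -0.875 3.5 0.957 dy,drop [5.  5.2] px/mm drop [-0.014  0.382]
static foot 0.0 0.0 0.998 dy,drop [0. 0.] px/mm drop [-0.018  0.379]
rack [ -0.5 290.4 232.3]
at [552.2 207.9 232.3] 3.63 F [ 0.2 -1.  -0.3] gap 0.5 t 42.1167
[[-0.1, 26.0, 0.2, 0.02], [-0.1, 26.0, 0.2, 0.02], [-0.1, 26.0, 0.2, 0.02], [-0.1, 26.0, 0.2, 0.02], [-0.0, 26.0, 0.2, 0.02]]
[[-0.0, 26.0, 0.2, 0.02], [-0.0, 26.0, 0.2, 0.02], [-0.0, 26.0, 0.2, 0.02], [-0.0, 26.0, 0.2, 0.02], [-0.0, 26.0, 0.2, 0.02]]
[[-0.0, 26.0, 0.2, 0.02], [0.0, 26.0, 0.2, 0.02], [0.0, 26.0, 0.2, 0.02], [0.0, 26.0, 0.2, 0.02], [0.0, 26.0, 0.2, 0.02]]
```

View pics/side27c.png

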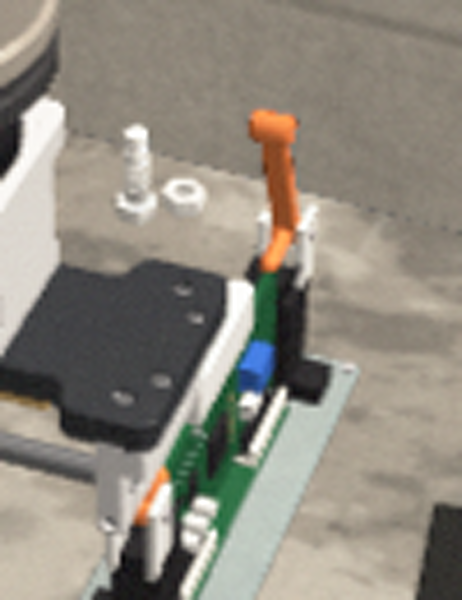

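View pics/top27c.png

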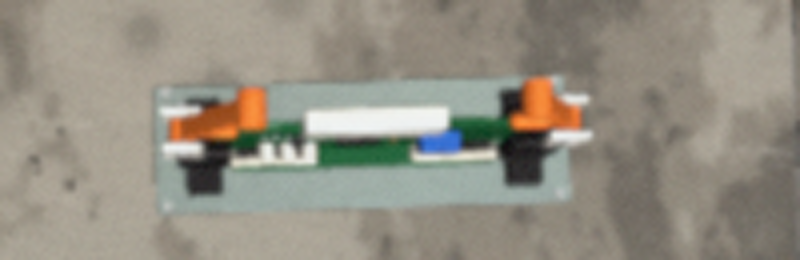

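```bash
cat > dz2.py <<'E'
import sys
from h import *
from rg import R
def sub(a,b,rg):
    x0,y0,x1,y1=rg
    m=cv2.resize(a[y0:y1,x0:x1],None,fx=10,fy=10,interpolation=cv2.INTER_CUBIC)
    S=cv2.resize(b[y0-6:y1+8,x0-6:x1+6],None,fx=10,fy=10,interpolation=cv2.INTER_CUBIC)
    r=cv2.matchTemplate(S,m,cv2.TM_CCOEFF_NORMED);_,v,_,l=cv2.minMaxLoc(r);return np.array([l[0]-60,l[1]-60])/10,round(v,3)
A={'top':cv2.imread('pics/top12.png'),'side':cv2.imread('pics/side11.png')};B={'top':cv2.imread(f'pics/top{sys.argv[1]}.png'),'side':cv2.imread(f'pics/side{sys.argv[1]}.png')}
# board features: (side roi, top roi, rack y, height)
for nm,sr,tr,y,z in [('blue',(348,219,361,234),(372,263,388,275),-33,85),('railfar+',(349,204,358,214),(368,258,386,272),-33,112),('caps',(338,253,347,267),(333,267,352,278),48,75)]:
    s,v1=sub(A['side'],B['side'],sr);t,v2=sub(A['top'],B['top'],tr)
    w=W(R,[(0,y,z),(1,y,z),(0,y+1,z),(0,y,z-1)]);
    J=np.vstack([(proj(n,w)[1:]-proj(n,w)[0]).T for n in('side','top')])
    x=np.linalg.lstsq(J,np.r_[s,t],rcond=None);print(nm,s,v1,t,v2,'dx dy drop',x[0].round(2),'res',(J@x[0]-np.r_[s,t]).round(2))
E
python3 dz2.py 27
python3 - <<'E'
import cv2,numpy as np
a=cv2.imread('pics/top12.png')[250:290,325:405];b=cv2.imread('pics/top27.png')[250:290,325:405]
f=lambda i:cv2.resize(i,None,fx=7,fy=7,interpolation=cv2.INTER_CUBIC)
cv2.imwrite('pics/cmp2.png',np.vstack([f(a),f(b)]))
E
```

```text
blue [-0.5  3.6] 0.932 [-0.5  0.2] 0.98 dx dy drop [ 0.85 -0.25  9.93] res [ 0.01  0.   -0.   -0.01]
railfar+ [0. 4.] 0.902 [-0.7  0.3] 0.991 dx dy drop [ 0.25 -0.06 10.22] res [-0.25 -0.04  0.06  0.24]
caps [-0.2  3.5] 0.768 [-0.2  0.1] 0.971 dx dy drop [0.61 0.02 9.36] res [-0.15 -0.03  0.04  0.16]
```

View pics/cmp2.png

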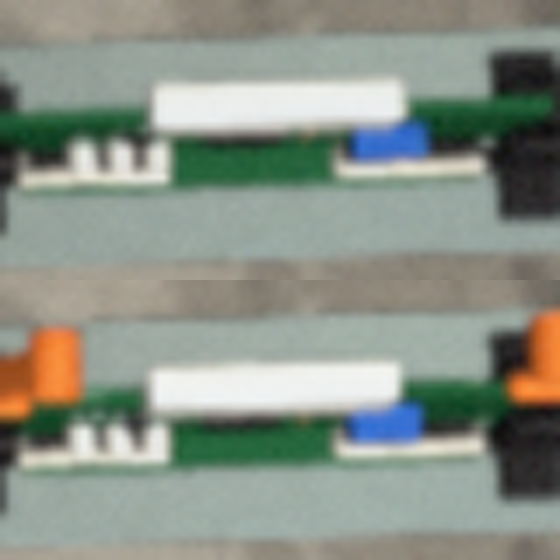

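Run:
```python
from rig import manip
s=manip.state();print(s['clock'],s['tool_pos'],s['ft_force'])
print(manip.job_done())
```

```text
42.1167 [552.18032441 207.87440876 232.2815775 ] [ 0.15485619 -0.98928522 -0.31677078]
the job is handed in; nothing more can be done
None
```

I took the board out of the stand, lowered it down the rack guides onto the contact strips and let go. I then seated it with the levers by turns, left, right, left, right, and a final left press. I handed the job in at 42.1 s of the 72 s, but it reports no verdict.

**Last checks:**
- **Seating depth:** comparing both cameras before and after, the board went down about 9.9–10.2 mm near the right end. Near the left end it went down about 9.4 mm. That matches home at 10 mm, but the left figure comes from a weaker image match (0.77).
- **Position:** the board shifted under 1 mm along and across the rack while being pressed.
- **Levers:** both are swung in to roughly −0.2 rad. Each ended on a clear rise of force, about 15 N at the right tip and 17 N at the left tip, under the 22 N that counts as forcing.
- **Bystanders:** nothing I did came near the tape measure or the mug. I made no final measurement of them.

**Disagreements:**
- **Left lever:** when I came back for its last press, it had eased back about 4 mm at the tip. I pressed it back to the same stop.
- **Right lever:** I did not touch it again after that.
- **Cameras:** they first differed by about 4–6 mm on the rack's position. Checking them against the gripped board reduced this to about 1.6 mm, and the board then entered the guides without noticeable force.

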